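Fill the autoclave basket with seven bottles

TASK

Finish loading the round autoclave basket: all seven tall amber bottles must stand in it upright, right down on its floor, six round one in the middle. Four are in it already but stand anyhow, so shift them as needed to make room for the three on the bench. Set each bottle down gently rather than dropping it, tip none over, and leave the short bottle, the measuring cylinder, the wash bottle and the beaker of tubes where they stand.

Things in the scene. Friction and masses are not known exactly. Their poses are not given: they have to be found in the camera images.
- basket: Round stainless wire basket, fixed on the bench. Inner diameter 152 mm, outer 160 mm; rim 84 mm, flat floor 8 mm above the bench. A folded carrying bail just under the rim (its +y half) and two ears reach 91 mm from the axis. Origin: on its axis at bench level. Room for seven bottles six round one with about 2 mm between neighbours; bottles slide on its floor when pushed.
- bottle_1: Tall bottle to load (7 alike): amber glass, black screw cap, 118 mm tall. Body 48 mm diameter up to 78 mm height, heel rounded (flat foot 40 mm, lead-in 6 mm high); shoulder curves in to the cap, 24 mm diameter from 95 to 118 mm height, where to grip (neck under it 20 mm). 100 to 200 g. Origin: centre of underside, z up. Starts upright in the basket.
- bottle_2: Tall bottle to load (7 alike): amber glass, black screw cap, 118 mm tall. Body 48 mm diameter up to 78 mm height, heel rounded (flat foot 40 mm, lead-in 6 mm high); shoulder curves in to the cap, 24 mm diameter from 95 to 118 mm height, where to grip (neck under it 20 mm). 100 to 200 g. Origin: centre of underside, z up. Starts upright in the basket.
- bottle_3: Tall bottle to load (7 alike): amber glass, black screw cap, 118 mm tall. Body 48 mm diameter up to 78 mm height, heel rounded (flat foot 40 mm, lead-in 6 mm high); shoulder curves in to the cap, 24 mm diameter from 95 to 118 mm height, where to grip (neck under it 20 mm). 100 to 200 g. Origin: centre of underside, z up. Starts upright in the basket.
- bottle_4: Tall bottle to load (7 alike): amber glass, black screw cap, 118 mm tall. Body 48 mm diameter up to 78 mm height, heel rounded (flat foot 40 mm, lead-in 6 mm high); shoulder curves in to the cap, 24 mm diameter from 95 to 118 mm height, where to grip (neck under it 20 mm). 100 to 200 g. Origin: centre of underside, z up. Starts upright in the basket.
- bottle_5: Tall bottle to load (7 alike): amber glass, black screw cap, 118 mm tall. Body 48 mm diameter up to 78 mm height, heel rounded (flat foot 40 mm, lead-in 6 mm high); shoulder curves in to the cap, 24 mm diameter from 95 to 118 mm height, where to grip (neck under it 20 mm). 100 to 200 g. Origin: centre of underside, z up. Starts upright on the bench.
- bottle_6: Tall bottle to load (7 alike): amber glass, black screw cap, 118 mm tall. Body 48 mm diameter up to 78 mm height, heel rounded (flat foot 40 mm, lead-in 6 mm high); shoulder curves in to the cap, 24 mm diameter from 95 to 118 mm height, where to grip (neck under it 20 mm). 100 to 200 g. Origin: centre of underside, z up. Starts upright on the bench.
- bottle_7: Tall bottle to load (7 alike): amber glass, black screw cap, 118 mm tall. Body 48 mm diameter up to 78 mm height, heel rounded (flat foot 40 mm, lead-in 6 mm high); shoulder curves in to the cap, 24 mm diameter from 95 to 118 mm height, where to grip (neck under it 20 mm). 100 to 200 g. Origin: centre of underside, z up. Starts upright on the bench.
- small_bottle: Bystander, leave alone: a bottle of the same kind but smaller, 39 mm diameter, 92 mm tall, cap 21 mm. Stands upright on the bench. Origin: centre of its underside.
- cylinder: Bystander, leave alone: clear glass measuring cylinder, 250 mm tall, tube 30 mm diameter (33 mm at the lip), on a blue six-sided foot 64 mm across. Stands loose on the bench. Origin: centre of its underside.
- wash_bottle: Bystander, leave alone: white plastic wash bottle, body 60 mm diameter to 115 mm height, blue cap to 158 mm, thin bent spout reaching 193 mm height and 59 mm out along its own -x. Origin: centre of its underside, on the body's axis.
- tube_beaker: Bystander, leave alone: 74 mm wide, 98 mm tall glass beaker holding seven round-ended glass tubes that stand up to 179 mm high, within 36 mm of its axis; all one piece. Origin: centre of its underside.
Things that resemble listed ones, but are neither listed nor needed, are in the scene too. What is shaped like the bottle_1 but purple is not meant.

How it is judged:
By the outcome, as a careful person would: the job done as asked, in the order asked, and still so for the second after the job is handed in, with the robot touching nothing.
It also fails if it takes over 72 s, if anything falls off the work surface, if the arm or the gripper's body presses on something with over 40 N, if the wrist force passes 120 N, or if a joint passes its speed limit or range.

ROBOT

A 6-joint arm with a two-finger parallel gripper is mounted at the origin on the work surface. World frame = base frame: x ahead of the robot, y to its left, z up, the work surface at z = 0. Lengths are in m, angles in rad, forces in N, time in s.
With the tool pointing down it reaches from about 0.275 to 0.775 m from the base axis. Payload 14.6 kg.
Tool frame: the origin (TCP) lies between the finger pads; the fingertips stand 25 mm ahead of it and the grasp point (between the pads) lies 6 mm ahead of it (r.tip_reach is the distance from the TCP to the fingertips, in m); z points along the fingers, y is the direction in which the jaws open and shut (so a half turn about z gives the same grasp; the last joint's range is limited). The gripper opens to 85 mm and grips with 20 to 120 N. Pads are 22 mm wide; open, the fingers measure 114 mm over their backs; the gripper's body (76 mm by 85 mm) begins 54 mm behind the grasp point. The pads swing forward as they close: fully open they stand 13 mm farther back than shut.
Start: joints at [0.971, 0.263, -0.048, 1.259, 0, 1.415], TCP at [0.226, 0.474, 0.256] pointing down, gripper open.
Joint ranges: [-2.65, 2.65], [-0.89, 1.7], [-1.18, 1.37], [-2.13, 2.11], [-1.35, 1.29], [-3.14, 3.14]. Speed limits (rad/s): [1.89, 1.89, 2.57, 2.79, 3.14, 3.14].

INTERFACE

Orientations are given as [roll, pitch, yaw] about the fixed x, y, z axes, in that order (R = Rz(yaw) Ry(pitch) Rx(roll)).
In Python, from cell import r, grab_frame gives the robot as it stands. The module is installed in compiled form; this text tells all that it offers.
- The arm moves only by the tool send_rows, never from a script. Its arguments are lists of equal length, an entry for each row: "xyz": the shift along the tool's x, y, z in mm, a list of three; "angular": the turn, a rotation vector about the tool's x, y, z in degrees, a list of three; "fingers": the closure, from -1 (fully open) to 1 (shut), so that 0 is half open. In form: {"xyz": [[dx, dy, dz], ...], "angular": [[wx, wy, wz], ...], "fingers": [fingers, ...]}. A call has 1 to 20 rows; each row is the pose to reach, as a shift and turn from the pose commanded when the call began, along the tool's axes at that moment; what a row does not reach only later rows make up. A row lasts 1/8 s, in which the tool goes at most 62.5 mm and 10.7 degrees, less where a joint would pass 70% of its speed; a pose out of reach is approached as far as the arm can. A call with a gripper value outside its range is refused whole. The fingers move at their own pace and stop on an object; "force" is the grip in N (left out, the last holds). Time passes only in rows, so rows that repeat a pose let the fingers close. It gives the time, the measured TCP pose, the force and the opening at its end, in the units of the state.
- r.get_obs(): the state, without advancing time (a new reading comes with each control period).
- grab_frame(name): name is "scene" or "top"; returns a dict with "img" (384x512x3 uint8, red, green, blue), "depth" (384x512 float32, m along the optical axis (not along the pixel's ray), 0 where there is no reading), "fx", "fy", "cx", "cy" (pixels), "view" (4x4, takes a point from world to camera coordinates). Camera axes: x right, y down, z forward; pixel columns grow to the right and rows downward; lengths in m; the calibration is good to about 2 mm. A picture is of the moment at which its call begins.
- r.job_done(): hands the job in, once; it reports no verdict.
The state is a dict: "time": time; "joint_pos": joint angles; "dq": joint speeds; "joint_torque": joint torques, N m; "tcp_pos": TCP position; "ee_rot": TCP orientation; "contact_force": force on the tool from outside, world axes, zero at the start; "ft_torque": the same for the moment, N m; "opening": finger opening in m.
Only numpy, scipy, OpenCV 4.12 (cv2) and the standard library are available. Lean on these libraries where they do the work, as an engineer would, in place of code of your own. Each camera call takes 0.05 s, during which the arm holds its last target.

## Working session

There is one attempt and no reset: what is moved stays moved. The work goes in short steps, Python scripts to look and compute and a tool call to move; the robot and the scene stay as the last step left them, time stands still between calls to the robot, and variables do not carry over. Pictures are saved under pics/ and viewed, and the job is handed in when it is done.

Besides the shell and the picture viewer there is one more tool, called after "Request:" as a command line: name --argument value ..., lists and objects as JSON in quotes. send_rows: Moves the arm, as the interface text tells. Its arguments: {"type":"object","properties":{"xyz":{"type":"array","items":{"type":"array","items":{"type":"number"}}},"angular":{"type":"array","items":{"type":"array","items":{"type":"number"}}},"fingers":{"type":"array","items":{"type":"number"}},"force":{"type":"number"}},"required":["xyz","angular","fingers"]}

```bash
mkdir -p pics; python3 - <<'E'
from cell import r, grab_frame
import cv2,numpy as np
for n in("scene","top"):
    f=grab_frame(n); np.savez(f"f_{n}_0.npz",**{k:f[k] for k in f})
    cv2.imwrite(f"pics/{n}0.png",cv2.resize(f["img"][:,:,::-1],(800,600)))
    print(n,f["fx"],f["cx"],f["cy"],np.round(f["view"],3).tolist())
print(r.get_obs(), r.tip_reach)
E
```

```text
scene 383.26117159342715 256.2202866597579 193.50409802303955 [[0.848, 0.531, 0.007, -0.41], [0.308, -0.481, -0.821, -0.116], [-0.432, 0.698, -0.571, 1.135], [0.0, 0.0, 0.0, 1.0]]
top 348.94309451934754 251.20525880559487 184.90204279585777 [[-0.004, -1.0, 0.031, -0.012], [-0.984, -0.002, -0.18, 0.507], [0.18, -0.031, -0.983, 0.92], [0.0, 0.0, 0.0, 1.0]]
{'time': 0.1, 'joint_pos': array([ 9.70709350e-01,  2.63466470e-01, -4.88722416e-02,  1.25941032e+00,
        1.18923611e-05,  1.41548843e+00]), 'dq': array([ 0.00147063, -0.00089183,  0.00017725,  0.00029176,  0.00077237,
        0.00147997]), 'joint_torque': array([ 2.50482219e-03, -6.38575315e+01,  3.85065079e+01,  9.98427684e-03,
       -1.60629188e-04, -1.35914269e-05]), 'tcp_pos': array([0.22576095, 0.47372731, 0.2558781 ]), 'ee_rot': array([-3.14065325e+00, -1.59117703e-04,  2.69681349e+00]), 'contact_force': array([ 1.12251397, -0.22943205, -0.27549635]), 'ft_torque': array([ 0.01413617, -0.01648147, -0.00662082]), 'opening': 0.08516627673626605} 0.025
```

View pics/scene0.png

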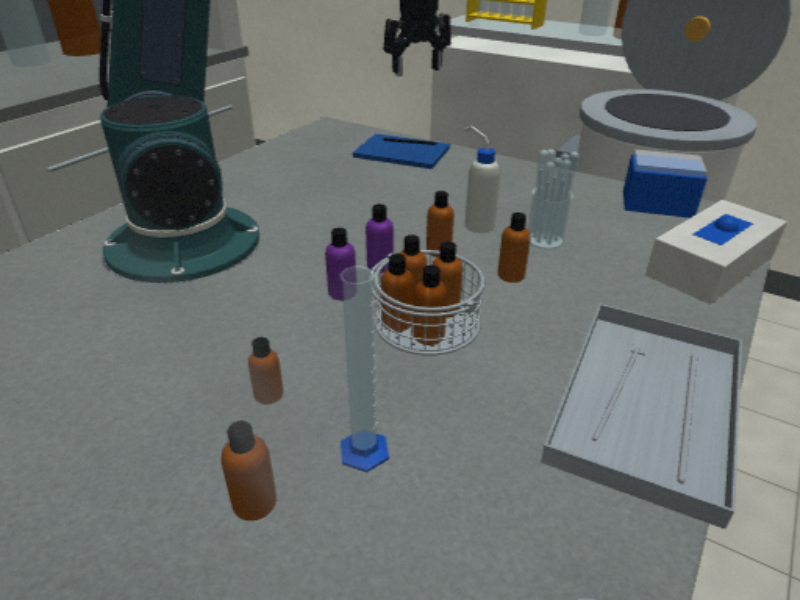

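View pics/top0.png

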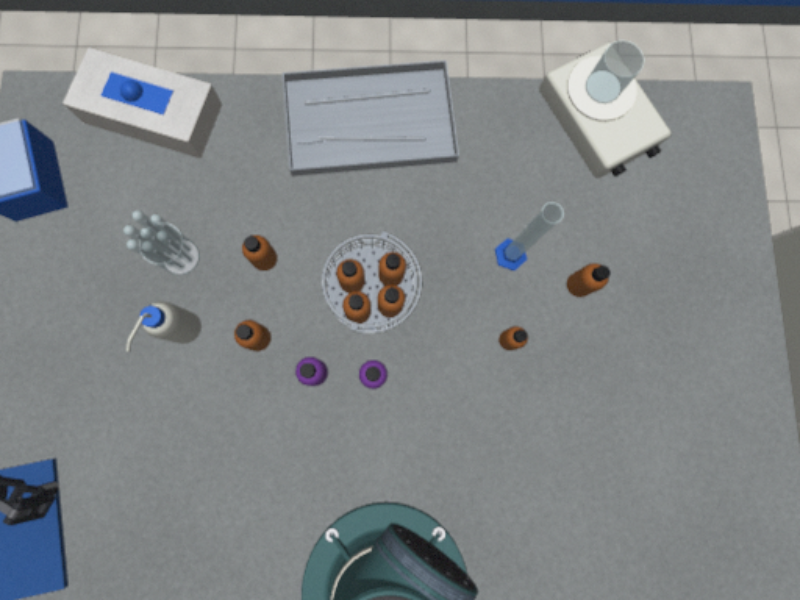

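```bash
cat > h.py <<'E'
import cv2,numpy as np
from scipy import ndimage,optimize
def world(f):
    d=f["depth"];v,u=np.mgrid[:d.shape[0],:d.shape[1]]
    p=np.stack([(u-f["cx"])/f["fx"]*d,(v-f["cy"])/f["fy"]*d,d],-1)
    V=f["view"];w=(p-V[:3,3])@V[:3,:3]
    w[d==0]=np.nan
    return w
def caps(f,zlo=0.108,zhi=0.136):
    w=world(f);img=f["img"].astype(int)
    m=(w[...,2]>zlo)&(w[...,2]<zhi)&(img.max(-1)<75)
    l,n=ndimage.label(m);out=[]
    for i in range(1,n+1):
        s=l==i
        if s.sum()<12: continue
        p=w[s];v,u=np.nonzero(s)
        z=np.median(p[:,2]); 
        x=p[p[:,2]>z-0.004]
        c,rad=cv2.minEnclosingCircle(x[:,:2].astype(np.float32))
        out.append((u.mean(),v.mean(),s.sum(),*x[:,:2].mean(0),z,*c,rad))
    return out
def rim(f,c0):
    w=world(f);p=w[(abs(w[...,2]-0.082)<0.006)&(np.hypot(w[...,0]-c0[0],w[...,1]-c0[1])<0.095)&(np.hypot(w[...,0]-c0[0],w[...,1]-c0[1])>0.06)]
    R=optimize.least_squares(lambda q:np.hypot(p[:,0]-q[0],p[:,1]-q[1])-q[2],[*c0,0.078],loss='soft_l1',f_scale=0.002)
    return R.x,len(p),p
E
python3 - <<'E'
from h import *
for n in("scene","top"):
    f=dict(np.load(f"f_{n}_0.npz"))
    print(n)
    for c in caps(f): print(np.round(c,4).tolist())
f=dict(np.load("f_top_0.npz"));w=world(f)
print(w[int(283*.64),int(371*.64)], w[300,100])
c0=w[int(283*.64),int(371*.64)][:2]
for n in("scene","top"):
    q,k,p=rim(dict(np.load(f"f_{n}_0.npz")),c0);print(q,k)
E
```

```text
scene
[144.8727, 34.8455, 110.0, -0.638, 0.7656, 0.1178, -0.6362, 0.7627, 0.0893]
[47.2105, 34.2105, 19.0, -0.9736, 0.4689, 0.1339, -0.9821, 0.4743, 0.0331]
[442.7515, 44.9981, 515.0, 0.6302, 1.3547, 0.1228, 0.6229, 1.3527, 0.1801]
[31.0514, 64.6054, 370.0, -0.6391, 0.1771, 0.118, -0.6369, 0.1827, 0.1312]
[282.2826, 124.8696, 46.0, 0.4255, 0.2268, 0.1157, 0.4246, 0.2289, 0.0126]
[113.2015, 133.2606, 541.0, 0.098, -0.069, 0.1231, 0.0952, -0.066, 0.0706]
[242.4706, 133.6667, 51.0, 0.3644, 0.1219, 0.1161, 0.3637, 0.1227, 0.0124]
[331.8421, 139.0526, 57.0, 0.5729, 0.2194, 0.1159, 0.5711, 0.2207, 0.012]
[216.6212, 149.197, 66.0, 0.3593, 0.0182, 0.116, 0.3579, 0.0194, 0.0114]
[263.4167, 155.375, 96.0, 0.4744, 0.0452, 0.1209, 0.4728, 0.0479, 0.013]
[286.4526, 159.6421, 95.0, 0.5295, 0.0567, 0.1218, 0.5282, 0.059, 0.0117]
[254.0455, 167.5636, 110.0, 0.4858, -0.0131, 0.1217, 0.4853, -0.0101, 0.0129]
[275.9167, 175.325, 120.0, 0.5424, -0.0151, 0.1218, 0.5396, -0.0131, 0.0133]
[153.2553, 276.6223, 188.0, 0.5252, -0.3646, 0.1168, 0.5246, -0.3633, 0.012]
top
[160.8095, 155.2381, 63.0, 0.5717, 0.2
[... 230 characters left out ...]
.1177, 0.5238, -0.3604, 0.0105]
[250.3692, 188.5538, 65.0, 0.4842, -0.0082, 0.1259, 0.4845, -0.0089, 0.0108]
[227.5692, 193.0923, 65.0, 0.4723, 0.0497, 0.1262, 0.4726, 0.0494, 0.011]
[155.8676, 212.0, 68.0, 0.4249, 0.229, 0.1181, 0.4254, 0.2293, 0.011]
[196.625, 236.8125, 64.0, 0.3629, 0.1257, 0.1183, 0.3635, 0.1259, 0.0112]
[238.3167, 238.8667, 60.0, 0.3574, 0.0223, 0.1181, 0.3574, 0.0225, 0.0108]
[270.6667, 345.0833, 24.0, 0.1121, -0.0522, 0.1257, 0.1122, -0.0523, 0.017]
[223.4821, 367.2143, 56.0, 0.0624, 0.0565, 0.1209, 0.0584, 0.0568, 0.0261]
[0.52572126 0.02713683 0.00545588] [0.19865266 0.39537821 0.00166449]
[0.51752066 0.02582245 0.07876436] 653
[0.51737062 0.0264856  0.07974484] 594
```

```bash
python3 - <<'E'
from h import *
for n in("scene","top"):
    f=dict(np.load(f"f_{n}_0.npz"));w=world(f)
    c=np.array([.5174,.0262])
    rr=np.hypot(w[...,0]-c[0],w[...,1]-c[1])
    m=(w[...,2]>.079)&(w[...,2]<.089)&(rr>.07)&(rr<.088)
    p=w[m]
    for _ in range(4):
        R=optimize.least_squares(lambda q:np.hypot(p[:,0]-q[0],p[:,1]-q[1])-.078,c,loss='soft_l1',f_scale=.0015);c=R.x
    print(n,c,len(p),np.percentile(R.fun,[10,50,90]))
    a=np.degrees(np.arctan2(p[:,1]-c[1],p[:,0]-c[0]))
    for k in range(-180,180,45):
        s=(a>=k)&(a<k+45);print(k,s.sum(),np.round(np.median(R.fun[s])*1000,2),np.round(np.median(p[s,2]),4))
    # tall things
    for nm,(x0,x1,y0,y1) in dict(beaker=(.5,.66,.26,.40),wash=(.38,.5,.28,.44),cyl=(.45,.65,-.33,-.18)).items():
        b=(w[...,0]>x0)&(w[...,0]<x1)&(w[...,1]>y0)&(w[...,1]<y1)
        for za,zb in((.01,.05),(.05,.1),(.1,.15),(.15,.2),(.2,.26)):
            s=b&(w[...,2]>za)&(w[...,2]<zb)
            if s.sum()>5: print(n,nm,za,s.sum(),np.round(np.percentile(w[s],[1,99],axis=0)[:,:2],3).tolist())
f=dict(np.load("f_top_0.npz"))
cv2.imwrite("pics/crop.png",cv2.resize(f["img"][130:240,190:290,::-1],None,fx=5,fy=5,interpolation=cv2.INTER_CUBIC))
E
```

```text
scene [0.51735945 0.0252493 ] 419 [-0.00217366  0.00062095  0.00709827]
-180 43 1.19 0.0824
-135 79 0.22 0.0824
-90 92 0.18 0.0812
-45 88 0.87 0.0819
0 38 -0.14 0.0826
45 43 0.62 0.0818
90 26 2.11 0.0823
135 10 1.52 0.0829
scene beaker 0.01 289 [[0.545, 0.34], [0.609, 0.379]]
scene beaker 0.05 439 [[0.542, 0.34], [0.609, 0.384]]
scene beaker 0.1 402 [[0.544, 0.342], [0.606, 0.385]]
scene beaker 0.15 278 [[0.544, 0.343], [0.607, 0.397]]
scene wash 0.01 229 [[0.421, 0.329], [0.473, 0.369]]
scene wash 0.05 309 [[0.42, 0.33], [0.473, 0.367]]
scene wash 0.1 319 [[0.422, 0.331], [0.473, 0.369]]
scene wash 0.15 100 [[0.393, 0.344], [0.46, 0.377]]
scene cyl 0.01 302 [[0.567, -0.256], [0.599, -0.225]]
scene cyl 0.05 355 [[0.571, -0.253], [0.597, -0.23]]
scene cyl 0.1 390 [[0.571, -0.253], [0.597, -0.233]]
scene cyl 0.15 459 [[0.571, -0.253], [0.597, -0.229]]
scene cyl 0.2 693 [[0.567, -0.253], [0.597, -0.223]]
top [0.51688037 0.02703262] 562 [-0.00197845  0.00140155  0.00857503]
-180 83 1.43 0.0827
-135 84 0.7 0.0827
-90 85 1.76 0.0822
-45 83 1.62 0.0831
0 49 1.02 0.0835
45 51 1.49 0.0835
90 50 1.47 0.0842
135 77 1.34 0.0843
top beaker 0.01 139 [[0.541, 0.343], [0.599, 0.39]]
top beaker 0.05 302 [[0.542, 0.343], [0.606, 0.397]]
top beaker 0.1 295 [[0.544, 0.345], [0.599, 0.399]]
top beaker 0.15 378 [[0.544, 0.345], [0.606, 0.399]]
top wash 0.01 105 [[0.416, 0.332], [0.471, 0.363]]
top wash 0.05 154 [[0.416, 0.332], [0.47, 0.361]]
top wash 0.1 356 [[0.416, 0.332], [0.472, 0.38]]
top wash 0.15 215 [[0.392, 0.346], [0.461, 0.38]]
top cyl 0.01 90 [[0.561, -0.257], [0.6, -0.213]]
top cyl 0.05 74 [[0.568, -0.244], [0.589, -0.222]]
top cyl 0.1 77 [[0.569, -0.245], [0.591, -0.222]]
top cyl 0.15 104 [[0.568, -0.248], [0.594, -0.222]]
top cyl 0.2 250 [[0.568, -0.252], [0.598, -0.222]]
```

View pics/crop.png

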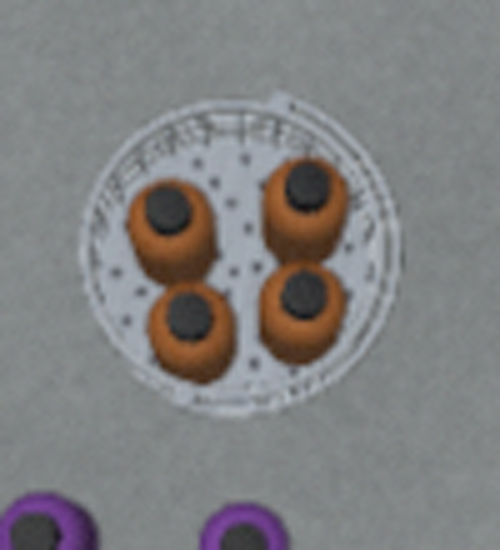

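```bash
cat > plan.py <<'E'
import sys,numpy as np
from cell import r
from scipy.spatial.transform import Rotation as R
o=r.get_obs();p=o["tcp_pos"];e=o["ee_rot"]
print("t",round(o["time"],2),"p",np.round(p,4),"rpy",np.round(np.degrees(e),2),"j",np.round(o["joint_pos"],2),"F",np.round(o["contact_force"],1),"open",round(o["opening"],4))
Rm=R.from_euler('xyz',e)
for a in sys.argv[1:]:
    x,y,z,yaw=map(float,a.split(','))
    d=Rm.inv().apply(np.array([x,y,z])-p)*1000
    w=(Rm.inv()*R.from_euler('xyz',[180,0,yaw],degrees=True)).as_rotvec(degrees=True)
    print(a,"->",np.round(d,1).tolist(),np.round(w,2).tolist())
E
python3 plan.py .4723,.05,.19,159 .4723,.05,.1265,159 .4699,.0447,.1285,159 .4699,.0447,.127,159
```

```text
t 0.1 p [0.2258 0.4737 0.2559] rpy [-1.7995e+02 -1.0000e-02  1.5452e+02] j [ 0.97  0.26 -0.05  1.26  0.    1.42] F [ 1.1 -0.2 -0.3] open 0.0852
.4723,.05,.19,159 -> [-404.9, -276.4, 66.1] [-0.05, -0.01, -4.48]
.4723,.05,.1265,159 -> [-404.9, -276.3, 129.6] [-0.05, -0.01, -4.48]
.4699,.0447,.1285,159 -> [-405.0, -282.1, 127.6] [-0.05, -0.01, -4.48]
.4699,.0447,.127,159 -> [-405.0, -282.1, 129.1] [-0.05, -0.01, -4.48]
```

Request:
send_rows --xyz '[[-202,-138,20],[-405,-276,56],[-405,-276,56],[-405,-276,56],[-405,-276,56],[-405,-276,56],[-405,-276,56],[-405,-276,56],[-405,-276,56],[-405,-276,66],[-405,-276,66]]' --angular '[[0,0,-2],[0,0,-4.5],[0,0,-4.5],[0,0,-4.5],[0,0,-4.5],[0,0,-4.5],[0,0,-4.5],[0,0,-4.5],[0,0,-4.5],[0,0,-4.5],[0,0,-4.5]]' --fingers '[0,0,0,0,0,0,0,0,0,0,0]' --force 40

```text
time: 1.48
tcp_pos: [0.4718, 0.0514, 0.1895]
ee_rot: [-3.141, -0.001, 2.777]
contact_force: [0.3, 0.2, 0.3]
opening: 0.0428
```

```bash
python3 plan.py .4723,.05,.1265,159 .4699,.0447,.1285,159 .4699,.0447,.127,159; python3 - <<'E'
from cell import grab_frame
import cv2,numpy as np
f=grab_frame("top"); np.savez("f_top_1.npz",**f)
cv2.imwrite("pics/top1.png",cv2.resize(f["img"][100:260,150:350,::-1],None,fx=4,fy=4,interpolation=cv2.INTER_CUBIC))
f=grab_frame("scene");cv2.imwrite("pics/scene1.png",cv2.resize(f["img"][60:260,150:400,::-1],None,fx=3,fy=3,interpolation=cv2.INTER_CUBIC))
E
```

```text
t 1.48 p [0.4718 0.0514 0.1895] rpy [-1.7998e+02 -8.0000e-02  1.5910e+02] j [-0.06  0.21 -0.31  1.05  0.    0.3 ] F [0.3 0.2 0.3] open 0.0428
.4723,.05,.1265,159 -> [-1.1, -1.1, 63.0] [-0.02, -0.08, 0.1]
.4699,.0447,.1285,159 -> [-0.7, -6.9, 61.0] [-0.02, -0.08, 0.1]
.4699,.0447,.127,159 -> [-0.7, -6.9, 62.5] [-0.02, -0.08, 0.1]
```

View pics/scene1.png

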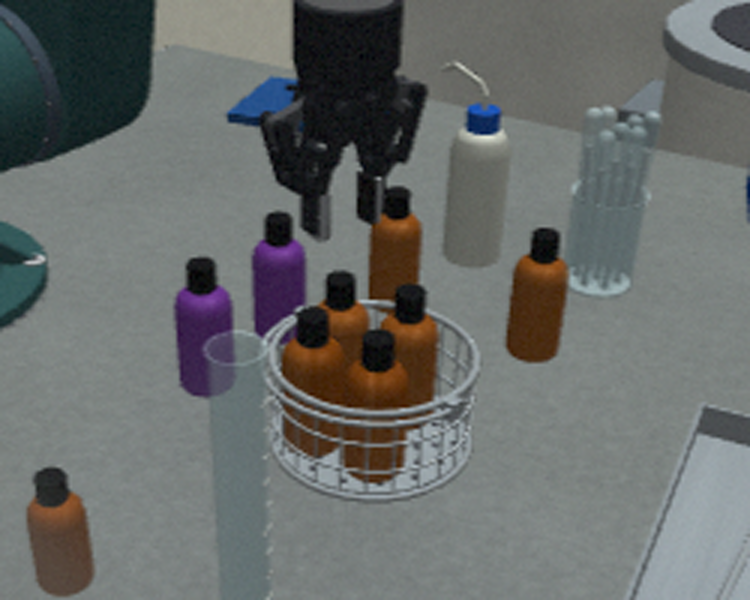

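Request:
send_rows --xyz '[[-1,-1,35],[-1,-1,58],[-1,-1,63],[-1,-1,63],[-1,-1,63],[-1,-1,63],[-1,-1,63]]' --angular '[[0,0,0],[0,0,0],[0,0,0],[0,0,0],[0,0,0],[0,0,0],[0,0,0]]' --fingers '[0,0,0,1,1,1,1]'

```text
time: 2.45
tcp_pos: [0.4738, 0.0492, 0.128]
ee_rot: [3.141, 0.001, 2.775]
contact_force: [-0.5, -1.0, 6.7]
opening: 0.0225
```

```bash
python3 plan.py  .4699,.0447,.1285,159 .4699,.0447,.127,159;  python3 - <<'E'
from cell import grab_frame
import cv2,numpy as np
f=grab_frame("scene");cv2.imwrite("pics/scene2.png",cv2.resize(f["img"][100:220,200:340,::-1],None,fx=5,fy=5,interpolation=cv2.INTER_CUBIC))
E
```

```text
t 2.45 p [0.4738 0.0492 0.128 ] rpy [1.7997e+02 8.0000e-02 1.5902e+02] j [-0.07  0.26 -0.42  0.89  0.    0.3 ] F [-0.5 -1.   6.7] open 0.0225
.4699,.0447,.1285,159 -> [2.1, -5.6, -0.5] [0.03, 0.08, 0.02]
.4699,.0447,.127,159 -> [2.1, -5.6, 1.0] [0.03, 0.08, 0.02]
```

View pics/scene2.png

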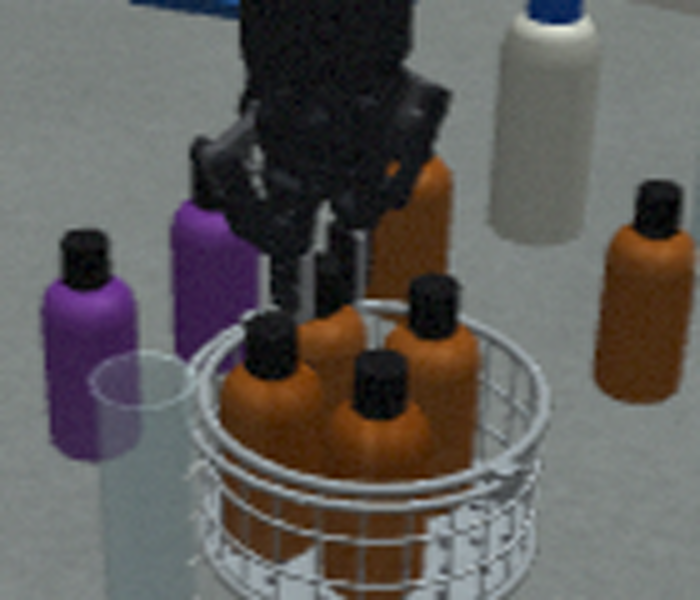

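```bash
python3 - <<'E'
from cell import r,grab_frame
import numpy as np
for i in range(4):
    o=r.get_obs();print(o["time"],o["tcp_pos"],o["ee_rot"],o["joint_pos"],o["contact_force"])
    grab_frame("top")
E
```

```text
2.5 [0.47385364 0.04919383 0.12805013] [3.14105359e+00 1.48904866e-03 2.77527490e+00] [-6.78781713e-02  2.60544808e-01 -4.21281079e-01  8.87388713e-01
  7.74097704e-05  2.98439242e-01] [-0.95438585  0.47950897  7.5626808 ]
2.55 [0.47381956 0.04919965 0.12803759] [3.14108699e+00 1.39250392e-03 2.77533623e+00] [-6.78687901e-02  2.60567358e-01 -4.21287051e-01  8.87462292e-01
  7.39490062e-05  2.98387332e-01] [-0.54156992  0.44136577  6.6422896 ]
2.6 [0.47383095 0.04918993 0.12803745] [3.14106272e+00 1.43410717e-03 2.77529763e+00] [-6.78938971e-02  2.60554119e-01 -4.21307042e-01  8.87408637e-01
  8.49027639e-05  2.98400816e-01] [-1.24623574 -0.86606485  6.57078542]
2.65 [0.47384057 0.04920007 0.1280522 ] [3.14107366e+00 1.46754962e-03 2.77533899e+00] [-6.78596827e-02  2.60540714e-01 -4.21280538e-01  8.87419801e-01
  6.46172299e-05  2.98393654e-01] [-0.54635848 -0.15915635  7.22463125]
```

```bash
cat > plan.py <<'E'
import sys,json,numpy as np
from cell import r
from scipy.spatial.transform import Rotation as R
o=r.get_obs();p=o["tcp_pos"];e=o["ee_rot"]
print("t",round(o["time"],2),"p",np.round(p,4),"rpy",np.round(np.degrees(e),2),"F",np.round(o["contact_force"],1),"open",round(o["opening"],4))
c=json.load(open("cmd.json"))
if sys.argv[1]=="set": c=[float(v) for v in sys.argv[2].split(',')]; sys.argv=sys.argv[2:]
elif sys.argv[1]=="adv":
    d=[float(v) for v in sys.argv[2].split(',')]
    q=R.from_euler('xyz',[180,0,c[3]],degrees=True).apply(d[:3])/1000
    c=[c[0]+q[0],c[1]+q[1],c[2]+q[2],c[3]-d[3]]; sys.argv=sys.argv[2:]
json.dump(c,open("cmd.json","w"))
print("cmd",np.round(c,4).tolist(),"err mm",np.round((p-c[:3])*1000,2))
Rm=R.from_euler('xyz',[180,0,c[3]],degrees=True)
for a in sys.argv[1:]:
    if a=='-':continue
    x,y,z,yaw=map(float,a.split(','))
    if sys.argv[0]==a: continue
    d=Rm.inv().apply(np.array([x,y,z])-c[:3])*1000
    print(a,"->",np.round(d,1).tolist(),"wz",round(c[3]-yaw,1))
E
echo '[0,0,0,0]'>cmd.json
python3 plan.py set .4729,.0487,.1268,159 .4729,.0487,.129,159 .4699,.0447,.129,159 .4699,.0447,.1275,159 .4699,.0447,.175,159 .4843,-.0085,.175,219
```

```text
t 2.7 p [0.4738 0.0492 0.128 ] rpy [1.7997e+02 8.0000e-02 1.5902e+02] F [-0.9  0.6  6.7] open 0.0224
cmd [0.4729, 0.0487, 0.1268, 159.0] err mm [0.92 0.5  1.25]
.4729,.0487,.129,159 -> [0.0, 0.0, -2.2] wz 0.0
.4699,.0447,.129,159 -> [1.4, -4.8, -2.2] wz 0.0
.4699,.0447,.1275,159 -> [1.4, -4.8, -0.7] wz 0.0
.4699,.0447,.175,159 -> [1.4, -4.8, -48.2] wz 0.0
.4843,-.0085,.175,219 -> [-31.1, -49.3, -48.2] wz -60.0
```

Request:
send_rows --xyz '[[0,0,-2.5],[1.4,-4.8,-2.5],[1.4,-4.8,-2.5],[1.4,-4.8,-0.7],[1.4,-4.8,-0.7],[1.4,-4.8,-0.7],[1.4,-4.8,-0.7],[1.4,-4.8,-48],[-31,-49.3,-48],[-31,-49.3,-48],[-31,-49.3,-48],[-31,-49.3,-48],[-31,-49.3,-48],[-31,-49.3,-48],[-31,-49.3,-48]]' --angular '[[0,0,0],[0,0,0],[0,0,0],[0,0,0],[0,0,0],[0,0,0],[0,0,0],[0,0,0],[0,0,-10],[0,0,-20],[0,0,-30],[0,0,-40],[0,0,-50],[0,0,-60],[0,0,-60]]' --fingers '[1,1,1,1,1,0,0,0,0,0,0,0,0,0,0]'

```text
time: 4.58
tcp_pos: [0.4846, -0.0079, 0.1752]
ee_rot: [3.141, -0.0, -2.462]
contact_force: [-0.0, 0.5, 0.3]
opening: 0.0426
```

```bash
python3 plan.py adv -31,-49.3,-48,-60 .4843,-.0085,.1275,219 .4843,-.0085,.1295,219 .4778,-.0054,.1295,219 .4778,-.0054,.128,219 .4778,-.0054,.175,219 .4966,-.0103,.175,159
python3 - <<'E'
from h import *
from cell import grab_frame
f=grab_frame("top")
for c in caps(f): print(np.round(c,4).tolist())
cv2.imwrite("pics/top3.png",cv2.resize(f["img"][100:260,150:350,::-1],None,fx=4,fy=3.75,interpolation=cv2.INTER_CUBIC))
E
```

```text
t 4.58 p [ 0.4846 -0.0079  0.1752] rpy [ 179.99   -0.   -141.04] F [-0.   0.5  0.3] open 0.0426
cmd [0.4842, -0.0084, 0.1748, 219.0] err mm [0.42 0.57 0.39]
.4843,-.0085,.1275,219 -> [-0.1, -0.1, 47.3] wz 0.0
.4843,-.0085,.1295,219 -> [-0.1, -0.1, 45.3] wz 0.0
.4778,-.0054,.1295,219 -> [3.0, 6.4, 45.3] wz 0.0
.4778,-.0054,.128,219 -> [3.0, 6.4, 46.8] wz 0.0
.4778,-.0054,.175,219 -> [3.0, 6.4, -0.2] wz 0.0
.4966,-.0103,.175,159 -> [-8.5, -9.3, -0.2] wz 60.0
[161.5, 155.5455, 44.0, 0.5717, 0.2212, 0.1178, 0.5719, 0.2223, 0.0103]
[384.9, 174.1667, 60.0, 0.5235, -0.3603, 0.1173, 0.5235, -0.3609, 0.0106]
[158.1304, 213.4348, 23.0, 0.4213, 0.2233, 0.1174, 0.422, 0.2245, 0.0097]
```

View pics/top3.png

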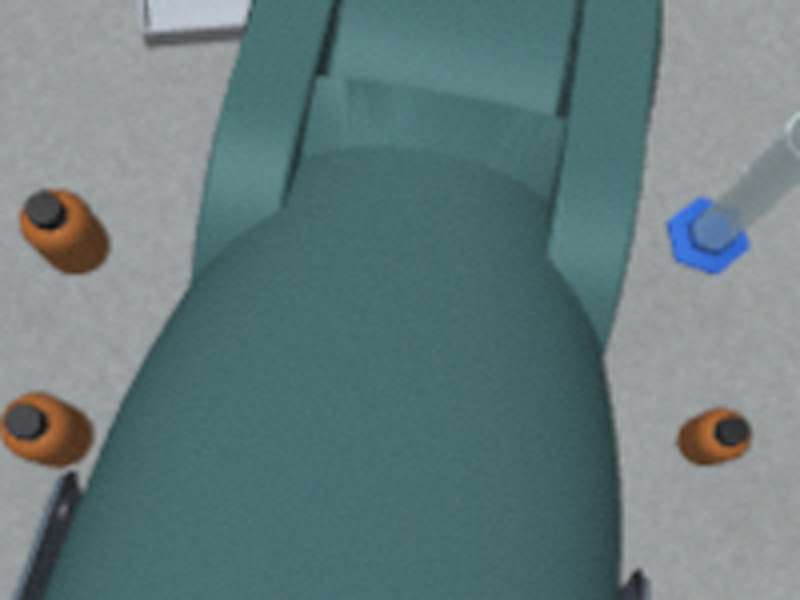

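Request:
send_rows --xyz '[[0,0,35],[0,0,47],[0,0,47],[0,0,47],[0,0,47],[0,0,47],[0,0,45],[3,6.4,45],[3,6.4,45],[3,6.4,46.8],[3,6.4,46.8],[3,6.4,46.8],[3,6.4,46.8],[3,6.4,0],[3,6.4,0]]' --angular '[[0,0,0],[0,0,0],[0,0,0],[0,0,0],[0,0,0],[0,0,0],[0,0,0],[0,0,0],[0,0,0],[0,0,0],[0,0,0],[0,0,0],[0,0,0],[0,0,0],[0,0,0]]' --fingers '[0,0,0,1,1,1,1,1,1,1,1,0,0,0,0]'

```text
time: 6.5
tcp_pos: [0.4797, -0.0051, 0.1776]
ee_rot: [-3.138, 0.003, -2.461]
contact_force: [0.6, 0.1, -0.4]
opening: 0.0427
```

```bash
python3 plan.py adv 3,6.4,0,0 .5405,-.0102,.175,279
python3 - <<'E'
from h import *
from cell import grab_frame
f=grab_frame("scene");cv2.imwrite("pics/scene3.png",cv2.resize(f["img"][100:220,200:340,::-1],None,fx=5,fy=5,interpolation=cv2.INTER_CUBIC))
for c in caps(f): 
  if c[3]>.4: print(np.round(c,4).tolist())
E
```

```text
t 6.5 p [ 0.4797 -0.0051  0.1776] rpy [-1.7981e+02  1.6000e-01 -1.4098e+02] F [ 0.6  0.1 -0.4] open 0.0427
cmd [0.4778, -0.0053, 0.1748, 219.0] err mm [1.86 0.27 2.8 ]
.5405,-.0102,.175,279 -> [-45.7, -43.2, -0.2] wz -60.0
[438.25, 44.125, 16.0, 0.612, 1.3534, 0.1244, 0.6122, 1.3558, 0.0079]
[282.3617, 125.0638, 47.0, 0.4261, 0.2256, 0.1154, 0.4264, 0.2282, 0.0123]
[331.7358, 139.0377, 53.0, 0.5729, 0.2191, 0.1157, 0.5735, 0.2214, 0.0121]
[262.2429, 156.4429, 70.0, 0.4752, 0.0421, 0.1187, 0.4709, 0.0438, 0.0115]
[286.4118, 159.902, 102.0, 0.5295, 0.0564, 0.1212, 0.5288, 0.0594, 0.0125]
[252.2315, 166.0926, 108.0, 0.4791, -0.0097, 0.122, 0.477, -0.0078, 0.0139]
[275.8319, 175.2941, 119.0, 0.5423, -0.015, 0.1222, 0.5411, -0.013, 0.0123]
[153.3279, 276.6776, 183.0, 0.5254, -0.3649, 0.1169, 0.5247, -0.3644, 0.0122]
```

View pics/scene3.png

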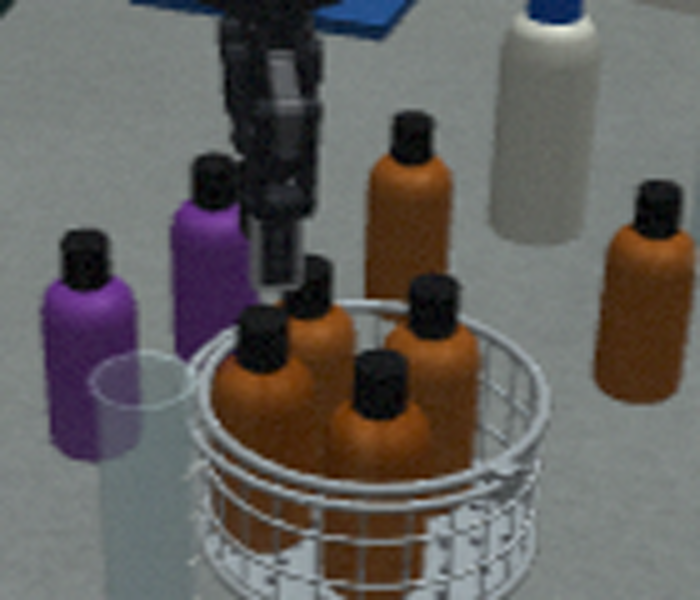

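```bash
python3 plan.py adv 0,0,0,0 .5405,-.0102,.175,279  .5405,-.0102,.1275,279 .5405,-.0102,.130,279 .5251,-.0236,.130,279 .5251,-.0236,.128,279 .5251,-.0236,.175,279
```

```text
t 6.55 p [ 0.479  -0.005   0.1761] rpy [-1.7989e+02  9.0000e-02 -1.4098e+02] F [-0.5  0.7 -0.6] open 0.0426
cmd [0.4778, -0.0053, 0.1748, 219.0] err mm [1.17 0.38 1.35]
.5405,-.0102,.175,279 -> [-45.7, -43.2, -0.2] wz -60.0
.5405,-.0102,.1275,279 -> [-45.7, -43.2, 47.3] wz -60.0
.5405,-.0102,.130,279 -> [-45.7, -43.2, 44.8] wz -60.0
.5251,-.0236,.130,279 -> [-25.3, -43.9, 44.8] wz -60.0
.5251,-.0236,.128,279 -> [-25.3, -43.9, 46.8] wz -60.0
.5251,-.0236,.175,279 -> [-25.3, -43.9, -0.2] wz -60.0
```

Request:
send_rows --xyz '[[-15,-14,0],[-30,-28,0],[-45.7,-43.2,0],[-45.7,-43.2,0],[-45.7,-43.2,0],[-45.7,-43.2,0],[-45.7,-43.2,30],[-45.7,-43.2,47],[-45.7,-43.2,47],[-45.7,-43.2,47],[-45.7,-43.2,47],[-45.7,-43.2,47],[-45.7,-43.2,44.8],[-35,-43.5,44.8],[-25.3,-43.9,44.8],[-25.3,-43.9,44.8],[-25.3,-43.9,46.8],[-25.3,-43.9,46.8],[-25.3,-43.9,46.8],[-25.3,-43.9,46.8]]' --angular '[[0,0,-10],[0,0,-20],[0,0,-30],[0,0,-40],[0,0,-50],[0,0,-60],[0,0,-60],[0,0,-60],[0,0,-60],[0,0,-60],[0,0,-60],[0,0,-60],[0,0,-60],[0,0,-60],[0,0,-60],[0,0,-60],[0,0,-60],[0,0,-60],[0,0,-60],[0,0,-60]]' --fingers '[0,0,0,0,0,0,0,0,0,1,1,1,1,1,1,1,1,1,0,0]'

```text
time: 9.05
tcp_pos: [0.5254, -0.0234, 0.1286]
ee_rot: [-3.141, -0.0, -1.414]
contact_force: [-0.4, -0.8, 0.8]
opening: 0.0427
```

```bash
python3 plan.py adv -25.3,-43.9,46.8,-60 .5251,-.0236,.175,279 .528,.0613,.175,279 .528,.0613,.1275,279 .528,.0613,.130,279 .5093,.0766,.130,279 .5093,.0766,.128,279 .5093,.0766,.175,279
```

```text
t 9.05 p [ 0.5254 -0.0234  0.1286] rpy [-1.7999e+02 -1.0000e-02 -8.1000e+01] F [-0.4 -0.8  0.8] open 0.0427
cmd [0.5251, -0.0235, 0.128, 279.0] err mm [0.27 0.18 0.56]
.5251,-.0236,.175,279 -> [0.1, 0.0, -47.0] wz 0.0
.528,.0613,.175,279 -> [-83.3, -16.1, -47.0] wz 0.0
.528,.0613,.1275,279 -> [-83.3, -16.1, 0.5] wz 0.0
.528,.0613,.130,279 -> [-83.3, -16.1, -2.0] wz 0.0
.5093,.0766,.130,279 -> [-101.4, -0.1, -2.0] wz 0.0
.5093,.0766,.128,279 -> [-101.4, -0.1, -0.0] wz 0.0
.5093,.0766,.175,279 -> [-101.4, -0.1, -47.0] wz 0.0
```

Request:
send_rows --xyz '[[0,0,-47],[-40,-8,-47],[-83.3,-16.1,-47],[-83.3,-16.1,-45],[-83.3,-16.1,-10],[-83.3,-16.1,0.3],[-83.3,-16.1,0.3],[-83.3,-16.1,0.3],[-83.3,-16.1,0.3],[-83.3,-16.1,0.3],[-83.3,-16.1,-2],[-92,-8,-2],[-101.4,-0.1,-2],[-101.4,-0.1,-2],[-101.4,-0.1,0],[-101.4,-0.1,0],[-101.4,-0.1,0],[-101.4,-0.1,0],[-101.4,-0.1,-50],[-101.4,-0.1,-100]]' --angular '[[0,0,0],[0,0,0],[0,0,0],[0,0,0],[0,0,0],[0,0,0],[0,0,0],[0,0,0],[0,0,0],[0,0,0],[0,0,0],[0,0,0],[0,0,0],[0,0,0],[0,0,0],[0,0,0],[0,0,0],[0,0,0],[0,0,0],[0,0,0]]' --fingers '[0,0,0,0,0,0,0,1,1,1,1,1,1,1,1,1,0,0,0,0]'

```text
time: 11.55
tcp_pos: [0.5095, 0.0771, 0.2294]
ee_rot: [3.14, 0.0, -1.414]
contact_force: [0.8, 0.3, 0.2]
opening: 0.0427
```

```bash
python3 plan.py adv -101.4,-0.1,-100,0
python3 - <<'E'
from h import *
from cell import grab_frame
f=grab_frame("scene");cv2.imwrite("pics/scene4.png",cv2.resize(f["img"][60:240,180:390,::-1],None,fx=3.8,fy=3.3,interpolation=cv2.INTER_CUBIC))
for c in caps(f): 
  if c[3]>.4 and c[4]<1: print(np.round(c[3:6],4).tolist(), "corr",np.round([c[3]-.0015,c[4]+.0047],4))
E
```

```text
t 11.55 p [0.5095 0.0771 0.2294] rpy [ 1.7993e+02  1.0000e-02 -8.0990e+01] F [0.8 0.3 0.2] open 0.0427
cmd [0.5093, 0.0766, 0.228, 279.0] err mm [0.12 0.44 1.45]
[0.4255, 0.2257, 0.1159] corr [0.424  0.2304]
[0.5728, 0.2196, 0.1155] corr [0.5713 0.2243]
[0.5112, 0.0728, 0.1215] corr [0.5097 0.0775]
[0.4712, 0.0408, 0.1214] corr [0.4697 0.0455]
[0.479, -0.01, 0.1214] corr [ 0.4775 -0.0053]
[0.5258, -0.0252, 0.1227] corr [ 0.5243 -0.0205]
[0.5252, -0.3648, 0.1166] corr [ 0.5237 -0.3601]
```

View pics/scene4.png

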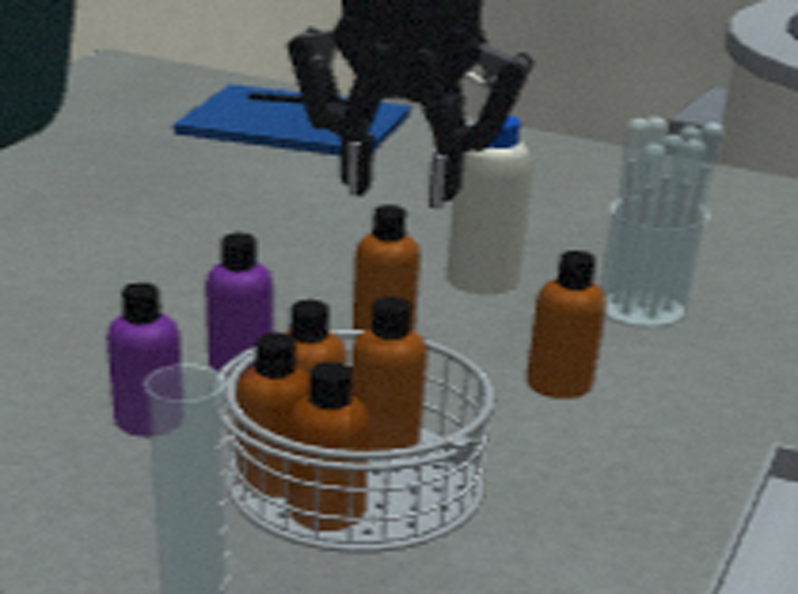

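```bash
python3 plan.py adv 0,0,0,0 .42,-.22,.25,279 .524,-.36,.25,279 .524,-.36,.18,279 .524,-.36,.1195,279 
```

```text
t 11.6 p [0.5113 0.0771 0.2357] rpy [-1.7963e+02 -6.0000e-02 -8.0990e+01] F [-1.7 -0.2  6. ] open 0.0429
cmd [0.5093, 0.0766, 0.228, 279.0] err mm [1.94 0.47 7.66]
.42,-.22,.25,279 -> [279.0, 134.6, -22.0] wz 0.0
.524,-.36,.25,279 -> [433.5, 53.8, -22.0] wz 0.0
.524,-.36,.18,279 -> [433.5, 53.8, 48.0] wz 0.0
.524,-.36,.1195,279 -> [433.5, 53.8, 108.5] wz 0.0
```

Request:
send_rows --xyz '[[30,15,-10],[80,39,-22],[130,63,-22],[180,87,-22],[230,111,-22],[280,130,-22],[320,114,-22],[360,93,-22],[395,74,-22],[420,60,-22],[431,55,-10],[433.5,53.8,20],[433.5,53.8,48],[433.5,53.8,48]]' --angular '[[0,0,0],[0,0,0],[0,0,0],[0,0,0],[0,0,0],[0,0,0],[0,0,0],[0,0,0],[0,0,0],[0,0,0],[0,0,0],[0,0,0],[0,0,0],[0,0,0]]' --fingers '[0,0,0,0,0,0,0,0,0,0,0,0,0,0]'

```text
time: 13.35
tcp_pos: [0.5233, -0.3582, 0.1784]
ee_rot: [3.139, 0.003, -1.413]
contact_force: [-0.1, -0.6, -0.1]
opening: 0.0428
```

```bash
python3 plan.py adv 433.5,53.8,48,0 .524,-.36,.1195,279
python3 - <<'E'
from h import *
from cell import grab_frame
f=grab_frame("top");cv2.imwrite("pics/top5.png",cv2.resize(f["img"][100:260,150:350,::-1],None,fx=4,fy=3.75,interpolation=cv2.INTER_CUBIC))
for c in caps(f): 
  if c[3]>.3 and c[4]<1: print(np.round(c,4).tolist())
np.savez("f_top_5.npz",**f)
E
```

```text
t 13.35 p [ 0.5233 -0.3582  0.1784] rpy [179.85   0.19 -80.98] F [-0.1 -0.6 -0.1] open 0.0428
cmd [0.524, -0.36, 0.18, 279.0] err mm [-0.68  1.74 -1.61]
.524,-.36,.1195,279 -> [0.0, 0.0, 60.5] wz 0.0
[163.0, 157.25, 16.0, 0.5667, 0.2172, 0.1158, 0.5671, 0.2199, 0.0094]
[384.7833, 174.2333, 60.0, 0.5231, -0.3601, 0.1175, 0.5235, -0.3602, 0.0107]
[158.5, 213.4444, 18.0, 0.422, 0.2226, 0.1161, 0.4222, 0.2262, 0.0106]
```

View pics/top5.png

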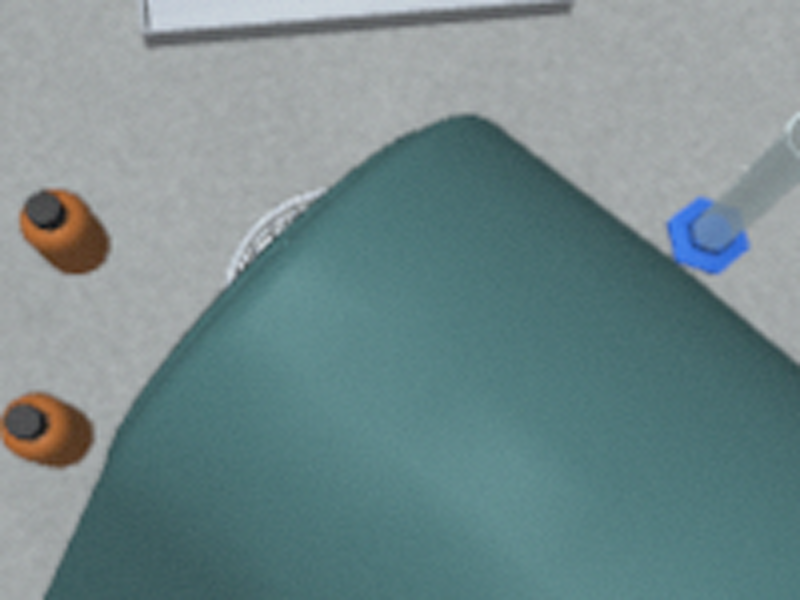

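Request:
send_rows --xyz '[[0,0,30],[0,0,52],[0,0,60.5],[0,0,60.5],[0,0,60.5],[0,0,60.5],[0,0,60.5],[0,0,60.5],[0,0,57],[0,0,35],[0,0,0],[0,0,-40],[0,0,-65],[0,0,-70]]' --angular '[[0,0,0],[0,0,0],[0,0,0],[0,0,0],[0,0,0],[0,0,0],[0,0,0],[0,0,0],[0,0,0],[0,0,0],[0,0,0],[0,0,0],[0,0,0],[0,0,0]]' --fingers '[0,0,0,0,1,1,1,1,1,1,1,1,1,1]'

```text
time: 15.15
tcp_pos: [0.5249, -0.3598, 0.2521]
ee_rot: [-3.14, -0.002, -1.413]
contact_force: [-0.7, -1.0, -2.2]
opening: 0.0226
```

```bash
python3 plan.py adv 0,0,-70,0 .43,-.22,.25,279 .5645,.0083,.25,279 .5645,.0083,.215,279
python3 - <<'E'
from h import *
from cell import grab_frame
f=grab_frame("scene");np.savez("f_scene_5.npz",**f)
cv2.imwrite("pics/scene5.png",cv2.resize(f["img"][:,:,::-1],(800,600)))
cv2.imwrite("pics/scene5z.png",cv2.resize(f["img"][120:230,220:330,::-1],None,fx=5.4,fy=5.4,interpolation=cv2.INTER_CUBIC))
for c in caps(f): 
  if c[3]>.3 and c[4]<1: print(np.round(c,4).tolist())
E
```

```text
t 15.15 p [ 0.5249 -0.3598  0.2521] rpy [-1.799e+02 -1.200e-01 -8.098e+01] F [-0.7 -1.  -2.2] open 0.0226
cmd [0.524, -0.36, 0.25, 279.0] err mm [0.93 0.19 2.13]
.43,-.22,.25,279 -> [-152.9, 71.0, 0.0] wz 0.0
.5645,.0083,.25,279 -> [-357.4, -97.6, -0.0] wz 0.0
.5645,.0083,.215,279 -> [-357.4, -97.6, 35.0] wz 0.0
[282.2558, 124.9767, 43.0, 0.4259, 0.225, 0.1156, 0.4248, 0.2283, 0.0122]
[242.4082, 133.6327, 49.0, 0.3648, 0.1218, 0.1159, 0.3637, 0.1222, 0.0119]
[331.5, 139.1111, 54.0, 0.5722, 0.2198, 0.116, 0.5711, 0.2215, 0.0129]
[216.5167, 149.0833, 60.0, 0.3591, 0.0177, 0.1159, 0.3584, 0.0194, 0.0116]
[282.7379, 154.9223, 103.0, 0.5109, 0.0728, 0.1211, 0.5104, 0.0741, 0.0129]
[261.0753, 155.9462, 93.0, 0.4713, 0.0404, 0.1212, 0.4698, 0.0429, 0.0121]
[252.2018, 166.0459, 109.0, 0.4789, -0.0099, 0.1224, 0.4781, -0.0079, 0.0126]
[266.9091, 175.3719, 121.0, 0.5263, -0.0256, 0.1217, 0.5244, -0.0231, 0.0123]
```

View pics/scene5.png

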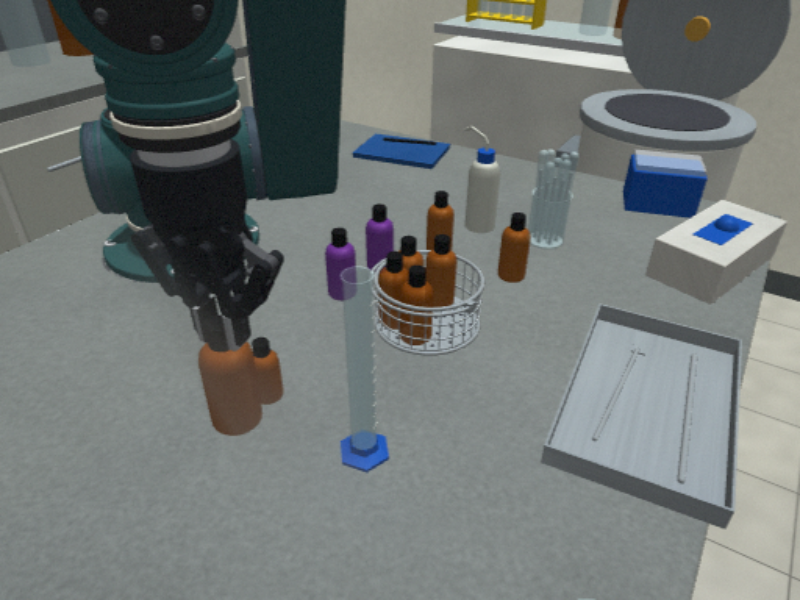

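View pics/scene5z.png

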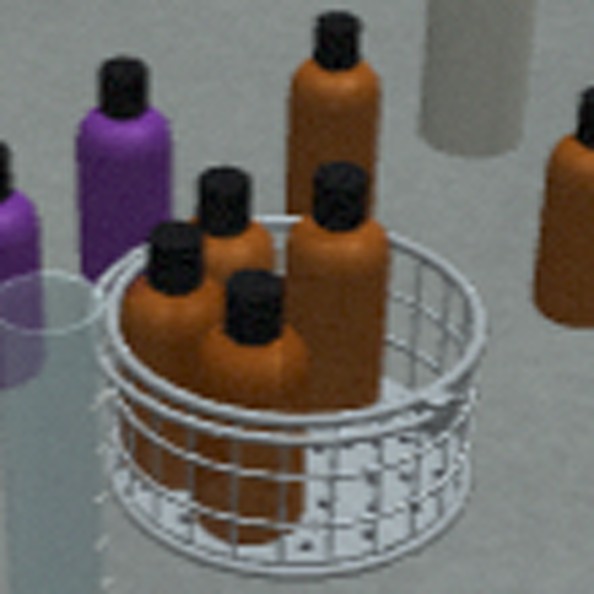

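```bash
python3 plan.py adv 0,0,0,0 .43,-.22,.27,279 .5648,.0092,.27,279 .5648,.0092,.215,279 .5648,.0092,.14,279 .5648,.0092,.128,279
```

```text
t 15.2 p [ 0.5248 -0.3596  0.2514] rpy [-1.7994e+02 -6.0000e-02 -8.0980e+01] F [-1.1  0.3 -2.4] open 0.0226
cmd [0.524, -0.36, 0.25, 279.0] err mm [0.75 0.36 1.43]
.43,-.22,.27,279 -> [-152.9, 71.0, -20.0] wz 0.0
.5648,.0092,.27,279 -> [-358.2, -98.0, -20.0] wz 0.0
.5648,.0092,.215,279 -> [-358.2, -98.0, 35.0] wz 0.0
.5648,.0092,.14,279 -> [-358.2, -98.0, 110.0] wz 0.0
.5648,.0092,.128,279 -> [-358.2, -98.0, 122.0] wz 0.0
```

Request:
send_rows --xyz '[[-25,12,-10],[-65,30,-20],[-108,50,-20],[-150,62,-20],[-185,45,-20],[-220,15,-20],[-255,-14,-20],[-290,-43,-20],[-320,-67,-20],[-343,-86,-20],[-355,-95,-20],[-358.2,-98,-10],[-358.2,-98,10],[-358.2,-98,25],[-358.2,-98,25]]' --angular '[[0,0,0],[0,0,0],[0,0,0],[0,0,0],[0,0,0],[0,0,0],[0,0,0],[0,0,0],[0,0,0],[0,0,0],[0,0,0],[0,0,0],[0,0,0],[0,0,0],[0,0,0]]' --fingers '[1,1,1,1,1,1,1,1,1,1,1,1,1,1,1]'

```text
time: 17.08
tcp_pos: [0.5641, 0.009, 0.2241]
ee_rot: [3.139, 0.001, -1.414]
contact_force: [-0.6, -0.9, -1.9]
opening: 0.0225
```

```bash
python3 plan.py adv -358.2,-98,25,0 .5648,.0092,.14,279 .5648,.0092,.128,279
python3 - <<'E'
from h import *
from cell import grab_frame
f=grab_frame("scene")
cv2.imwrite("pics/scene6z.png",cv2.resize(f["img"][100:230,200:350,::-1],None,fx=5,fy=4.6,interpolation=cv2.INTER_CUBIC))
E
```

```text
t 17.07 p [0.5641 0.009  0.2241] rpy [ 1.7985e+02  3.0000e-02 -8.1040e+01] F [-0.6 -0.9 -1.9] open 0.0225
cmd [0.5648, 0.0092, 0.225, 279.0] err mm [-0.64 -0.18 -0.93]
.5648,.0092,.14,279 -> [-0.0, -0.0, 85.0] wz 0.0
.5648,.0092,.128,279 -> [-0.0, -0.0, 97.0] wz 0.0
```

View pics/scene6z.png

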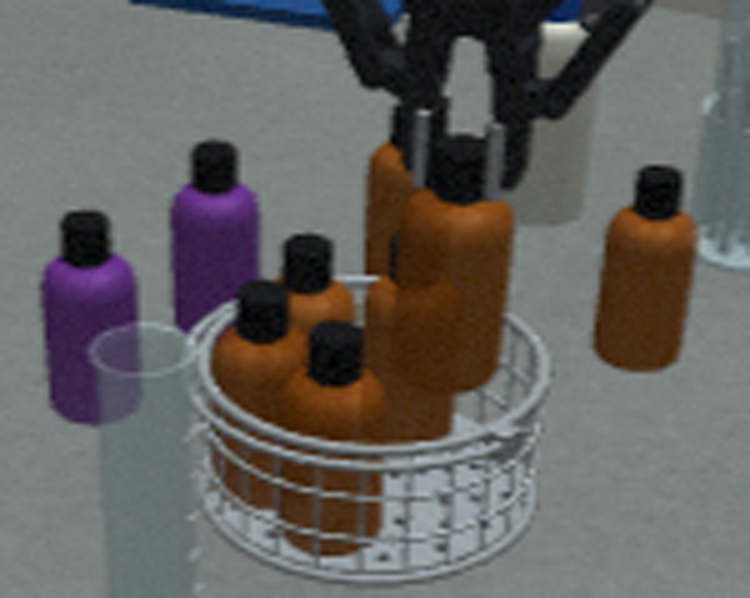

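Request:
send_rows --xyz '[[0,0,20],[0,0,45],[0,0,65],[0,0,80],[0,0,88],[0,0,93],[0,0,95],[0,0,96]]' --angular '[[0,0,0],[0,0,0],[0,0,0],[0,0,0],[0,0,0],[0,0,0],[0,0,0],[0,0,0]]' --fingers '[1,1,1,1,1,1,1,1]'

```text
time: 18.12
tcp_pos: [0.5638, 0.0097, 0.1298]
ee_rot: [3.14, 0.001, -1.414]
contact_force: [-9.5, 2.5, 6.2]
opening: 0.0225
```

```bash
python3 plan.py adv 0,0,96,0 .5648,.0092,.128,279 .5648,.0092,.2,279
```

```text
t 18.12 p [0.5638 0.0097 0.1298] rpy [ 1.7989e+02  6.0000e-02 -8.1000e+01] F [-9.5  2.5  6.2] open 0.0225
cmd [0.5648, 0.0092, 0.129, 279.0] err mm [-0.95  0.54  0.83]
.5648,.0092,.128,279 -> [-0.0, -0.0, 1.0] wz 0.0
.5648,.0092,.2,279 -> [-0.0, -0.0, -71.0] wz 0.0
```

```bash
python3 - <<'E'
from h import *
for n in("scene","top"):
    f=dict(np.load(f"f_{n}_0.npz"));w=world(f)
    c=np.array([.5165,.028])
    d=w[...,:2]-c;rr=np.hypot(d[...,0],d[...,1]);a=np.degrees(np.arctan2(d[...,1],d[...,0]))
    img=f["img"].astype(int)
    m=(w[...,2]>.074)&(w[...,2]<.092)&(rr>.066)&(rr<.1)
    for k in range(-180,180,30):
        s=m&(a>=k)&(a<k+30)
        hst=np.histogram(rr[s]*1000,bins=np.arange(66,98,2))[0]
        print(n,k,hst,np.round(np.median(rr[s])*1000,1))
f=dict(np.load("f_top_0.npz"))
cv2.imwrite("pics/crop2.png",cv2.resize(f["img"][142:217,200:275,::-1],(750,600),interpolation=cv2.INTER_NEAREST))
E
```

```text
scene -180 [ 0  0  0  0  0 11  8  5  0  1  9  3  1  0  0] 79.9
scene -150 [ 0  1 11 15  1  5  5 12  7  0  2  2  1  0  0] 77.8
scene -120 [ 9  9  5  0  0  2 10 23  9  1  6 16 15  0  0] 81.2
scene -90 [14 16  6  0  0  6 13 29  4  1 12 21 16  2  0] 81.0
scene -60 [16 22  8  1  1  5 22 23  1  4 15 27  5  2  0] 80.1
scene -30 [ 0  0  0  0  3  8 12 12  4  4  8 18  2  0  0] 82.2
scene 0 [ 0  0  0  0  3  6 12  4  0  0  0  0  0  0  0] 78.7
scene 30 [ 0  0  0  0 11 11  6  2  0  0  0  0  0  0  0] 76.5
scene 60 [ 0  0  0  1 12  9  7  1  0  0  0  0  0  0  0] 76.3
scene 90 [0 0 0 0 6 7 4 3 0 0 0 0 0 0 0] 77.2
scene 120 [0 0 0 0 3 5 4 0 0 0 0 0 0 0 0] 77.8
scene 150 [0 0 0 0 1 4 2 2 0 1 4 9 0 0 0] 86.4
top -180 [ 0  0  0  0  7  9 13  7  0  7 13 12  0  0  0] 80.8
top -150 [ 2  5  6  0  8 11 11  8  0  7 13 10  0  0  0] 79.4
top -120 [ 0  1  0  0  4 12 12  6  0  7 14  8  0  0  0] 80.5
top -90 [ 0  0  0  0  1 13 12  5  0  7 14  9  1  0  0] 83.2
top -60 [ 0  0  0  0  2 12 11  8  3  4 13 10  0  0  0] 81.5
top -30 [ 0  0  0  0  0 14 12 10  2  5  6  7  2  0  0] 80.2
top 0 [ 0  0  0  0  0 13 12  7  2  0  0  0  0  0  0] 78.9
top 30 [ 0  0  0  0  0 11 13  7  2  0  0  0  0  0  0] 78.8
top 60 [ 0  0  0  0  1  9 12 12  1  0  0  0  0  0  0] 78.8
top 90 [ 0  0  0  0  2 10 12 11  0  0  0  0  0  0  0] 78.5
top 120 [ 1  2  1  0  1 11 12  9  0  0  0  0  0  0  0] 78.2
top 150 [ 4  3  5  0  6 10 13 11  3  8  9 11  0  0  0] 80.3
```

View pics/crop2.png

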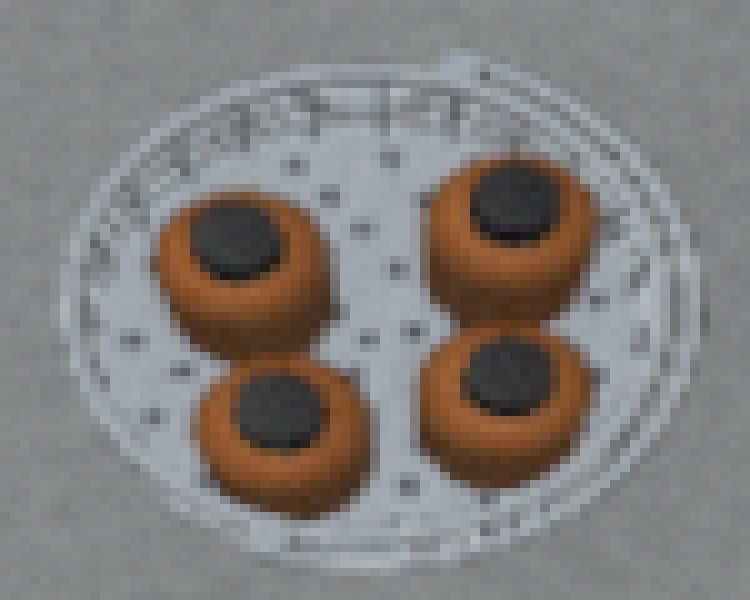

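```bash
python3 - <<'E'
from h import *
for n in("scene","top"):
    f=dict(np.load(f"f_{n}_0.npz"));w=world(f)
    c=np.array([.5165,.028])
    for it in range(8):
        d=w[...,:2]-c;rr=np.hypot(d[...,0],d[...,1])
        m=(w[...,2]>.076)&(w[...,2]<.092)&(rr>.0725)&(rr<.083)
        p=w[m]
        # balance by angle: mean radial deviation per 30deg bin
        a=np.arctan2(p[:,1]-c[1],p[:,0]-c[0]);rad=np.hypot(p[:,0]-c[0],p[:,1]-c[1])
        A=[];b=[]
        for k in np.arange(-np.pi,np.pi-.01,np.pi/6):
            s=(a>=k)&(a<k+np.pi/6); 
            t=k+np.pi/12;A.append([np.cos(t),np.sin(t),1]);b.append(np.mean(rad[s]))
        x=np.linalg.lstsq(np.array(A),np.array(b),rcond=None)[0];c=c+x[:2]
    print(n,c,x[2],np.round(np.array(b)*1000,1))
E
```

```text
scene [0.51650167 0.02608555] 0.07858489869635335 [78.2 78.8 78.8 78.4 78.5 78.8 78.7 78.2 78.4 79.  78.9 78.3]
top [0.5168974  0.02831894] 0.07863329942555353 [78.6 78.6 78.6 78.5 78.8 78.7 78.5 78.6 78.7 78.6 78.5 78.9]
```

Request:
send_rows --xyz '[[0.3,1.5,-1.5],[0.3,1.5,-1.5],[0.3,1.5,-1.5]]' --angular '[[0,0,0],[0,0,0],[0,0,0]]' --fingers '[1,1,1]'

```text
time: 18.5
tcp_pos: [0.5633, 0.009, 0.1313]
ee_rot: [3.141, 0.0, -1.414]
contact_force: [-5.2, 1.0, 2.2]
opening: 0.0223
```

```bash
python3 plan.py adv 0.3,1.5,-1.5,0 .5633,.0097,.128,279
```

```text
t 18.5 p [0.5633 0.009  0.1313] rpy [179.97   0.   -81.  ] F [-5.2  1.   2.2] open 0.0223
cmd [0.5633, 0.0086, 0.1305, 279.0] err mm [-0.02  0.37  0.77]
.5633,.0097,.128,279 -> [-1.1, -0.1, 2.5] wz 0.0
```

```bash
python3 - <<'E'
from h import *
from cell import grab_frame
f=grab_frame("scene");np.savez("f_scene_7.npz",**f)
cv2.imwrite("pics/scene7z.png",cv2.resize(f["img"][110:230,220:340,::-1],None,fx=5,fy=5,interpolation=cv2.INTER_CUBIC))
for c in caps(f): 
  if c[3]>.3 and c[4]<1: print(np.round(c,4).tolist())
E
```

```text
[242.4468, 133.5319, 47.0, 0.3643, 0.1219, 0.1161, 0.362, 0.1238, 0.0123]
[331.614, 139.1404, 57.0, 0.5726, 0.2197, 0.1156, 0.5716, 0.2224, 0.0122]
[216.5645, 149.1935, 62.0, 0.3593, 0.0179, 0.116, 0.3578, 0.0194, 0.0114]
[261.2211, 155.8421, 95.0, 0.4714, 0.0414, 0.1218, 0.4693, 0.0431, 0.0125]
[252.2087, 166.2957, 115.0, 0.4792, -0.0098, 0.1219, 0.4784, -0.0075, 0.0129]
[288.0301, 173.3193, 166.0, 0.5631, 0.0018, 0.1249, 0.5644, 0.0039, 0.0161]
[279.1667, 170.7917, 24.0, 0.5431, -0.0022, 0.1245, 0.5425, -0.0023, 0.0036]
[298.4667, 174.3778, 45.0, 0.5857, 0.0062, 0.1248, 0.5839, 0.008, 0.0084]
[266.9167, 175.325, 120.0, 0.5261, -0.0255, 0.122, 0.525, -0.0227, 0.0128]
```

View pics/scene7z.png

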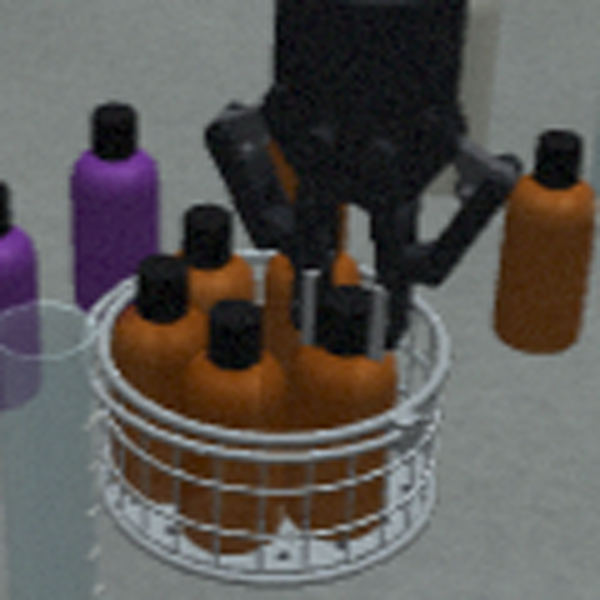

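```bash
python3 plan.py adv 0,0,0,0 .5628,.0125,.1305,279 .5628,.0125,.128,279
```

```text
t 18.55 p [0.5633 0.009  0.1313] rpy [179.97   0.   -81.  ] F [-7.   0.6  2.6] open 0.0225
cmd [0.5633, 0.0086, 0.1305, 279.0] err mm [-0.    0.39  0.8 ]
.5628,.0125,.1305,279 -> [-3.9, -0.1, -0.0] wz 0.0
.5628,.0125,.128,279 -> [-3.9, -0.1, 2.5] wz 0.0
```

Request:
send_rows --xyz '[[-2,0.3,0],[-3.9,0.6,0],[-3.9,0.6,0],[-3.9,0.6,1.5]]' --angular '[[0,0,0],[0,0,0],[0,0,0],[0,0,0]]' --fingers '[1,1,1,1]'

```text
time: 19.05
tcp_pos: [0.5628, 0.0129, 0.1296]
ee_rot: [-3.141, -0.0, -1.413]
contact_force: [-0.9, 0.7, -1.1]
opening: 0.0225
```

```bash
python3 plan.py adv -3.9,0.6,1.5,0
```

```text
t 19.05 p [0.5628 0.0129 0.1296] rpy [-1.7997e+02 -1.0000e-02 -8.0980e+01] F [-0.9  0.7 -1.1] open 0.0225
cmd [0.5621, 0.0124, 0.129, 279.0] err mm [0.65 0.5  0.57]
```

```bash
python3 plan.py adv 0,0,0,0 .5621,.0124,.1277,279 .5621,.0124,.175,279 .5094,.0774,.175,279 .5094,.0774,.1275,279 .5072,.0796,.129,279 .5072,.0796,.128,279 .5072,.0796,.175,279
```

```text
t 19.05 p [0.5628 0.0129 0.1296] rpy [-1.7997e+02 -1.0000e-02 -8.0980e+01] F [-0.9  0.7 -1.1] open 0.0225
cmd [0.5621, 0.0124, 0.129, 279.0] err mm [0.65 0.5  0.57]
.5621,.0124,.1277,279 -> [-0.0, 0.0, 1.3] wz 0.0
.5621,.0124,.175,279 -> [-0.0, 0.0, -46.0] wz 0.0
.5094,.0774,.175,279 -> [-72.5, 41.9, -46.0] wz 0.0
.5094,.0774,.1275,279 -> [-72.5, 41.9, 1.5] wz 0.0
.5072,.0796,.129,279 -> [-75.0, 43.7, -0.0] wz 0.0
.5072,.0796,.128,279 -> [-75.0, 43.7, 1.0] wz 0.0
.5072,.0796,.175,279 -> [-75.0, 43.7, -46.0] wz 0.0
```

Request:
send_rows --xyz '[[0,0,1.4],[0,0,1.4],[0,0,1.4],[0,0,1.4],[0,0,-25],[0,0,-46],[-36,21,-46],[-65,38,-46],[-72.5,41.9,-46],[-72.5,41.9,-20],[-72.5,41.9,-3],[-72.5,41.9,1.3],[-72.5,41.9,1.3],[-72.5,41.9,1.3],[-72.5,41.9,1.3],[-72.5,41.9,0],[-75,43.7,0],[-75,43.7,0],[-75,43.7,1],[-75,43.7,1]]' --angular '[[0,0,0],[0,0,0],[0,0,0],[0,0,0],[0,0,0],[0,0,0],[0,0,0],[0,0,0],[0,0,0],[0,0,0],[0,0,0],[0,0,0],[0,0,0],[0,0,0],[0,0,0],[0,0,0],[0,0,0],[0,0,0],[0,0,0],[0,0,0]]' --fingers '[1,1,0,0,0,0,0,0,0,0,0,0,1,1,1,1,1,1,1,1]'

```text
time: 21.55
tcp_pos: [0.5077, 0.0802, 0.1286]
ee_rot: [-3.141, -0.0, -1.413]
contact_force: [-0.6, 0.3, 2.1]
opening: 0.0224
```

```bash
python3 plan.py adv -75,43.7,1,0 .5072,.0796,.175,279 .4698,.045,.175,279 .4698,.045,.1275,279 .4677,.0464,.129,279 .4677,.0464,.128,279 .4677,.0464,.175,279
python3 - <<'E'
from h import *
from cell import grab_frame
f=grab_frame("scene")
cv2.imwrite("pics/scene8z.png",cv2.resize(f["img"][110:230,220:340,::-1],None,fx=5,fy=5,interpolation=cv2.INTER_CUBIC))
for c in caps(f): 
  if c[3]>.3 and c[4]<1: print(np.round(c,4).tolist())
E
```

```text
t 21.55 p [0.5077 0.0802 0.1286] rpy [-1.7999e+02 -1.0000e-02 -8.0980e+01] F [-0.6  0.3  2.1] open 0.0224
cmd [0.5072, 0.0796, 0.128, 279.0] err mm [0.44 0.53 0.58]
.5072,.0796,.175,279 -> [0.0, 0.0, -47.0] wz 0.0
.4698,.045,.175,279 -> [28.3, 42.4, -47.0] wz 0.0
.4698,.045,.1275,279 -> [28.3, 42.4, 0.5] wz 0.0
.4677,.0464,.129,279 -> [26.6, 44.3, -1.0] wz 0.0
.4677,.0464,.128,279 -> [26.6, 44.3, -0.0] wz 0.0
.4677,.0464,.175,279 -> [26.6, 44.3, -47.0] wz 0.0
[242.3958, 133.5625, 48.0, 0.3646, 0.1219, 0.1162, 0.3637, 0.1221, 0.0115]
[331.8545, 139.0, 55.0, 0.5725, 0.2198, 0.1161, 0.5718, 0.2228, 0.0125]
[280.2092, 153.0327, 153.0, 0.5038, 0.074, 0.1231, 0.5045, 0.0732, 0.0193]
[216.5806, 149.1452, 62.0, 0.3594, 0.0179, 0.1162, 0.3581, 0.0185, 0.0116]
[290.8636, 154.1818, 44.0, 0.5301, 0.0763, 0.1244, 0.5302, 0.0766, 0.0061]
[261.1957, 155.6304, 92.0, 0.4713, 0.0411, 0.1226, 0.4703, 0.0432, 0.0129]
[252.2613, 166.2342, 111.0, 0.4792, -0.0101, 0.1213, 0.4774, -0.0076, 0.0126]
[289.3478, 173.7565, 115.0, 0.5635, 0.0066, 0.1219, 0.5613, 0.0098, 0.0129]
[266.9153, 175.2373, 118.0, 0.5257, -0.0252, 0.1223, 0.5246, -0.0224, 0.0124]
```

View pics/scene8z.png

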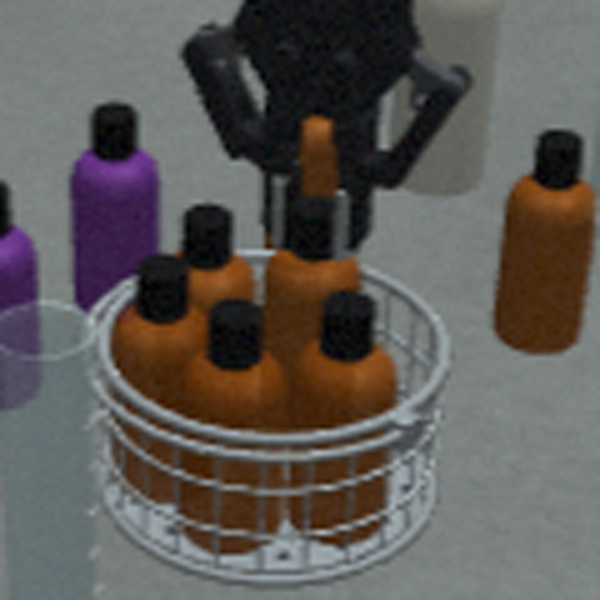

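Request:
send_rows --xyz '[[0,0,0],[0,0,0],[0,0,-25],[0,0,-47],[14,21,-47],[26,39,-47],[28.3,42.4,-47],[28.3,42.4,-20],[28.3,42.4,-4],[28.3,42.4,0.5],[28.3,42.4,0.5],[28.3,42.4,0.5],[28.3,42.4,0.5],[28.3,42.4,-1],[26.6,44.3,-1],[26.6,44.3,-1],[26.6,44.3,0],[26.6,44.3,0]]' --angular '[[0,0,0],[0,0,0],[0,0,0],[0,0,0],[0,0,0],[0,0,0],[0,0,0],[0,0,0],[0,0,0],[0,0,0],[0,0,0],[0,0,0],[0,0,0],[0,0,0],[0,0,0],[0,0,0],[0,0,0],[0,0,0]]' --fingers '[0,0,0,0,0,0,0,0,0,0,1,1,1,1,1,1,1,1]'

```text
time: 23.85
tcp_pos: [0.468, 0.0469, 0.1284]
ee_rot: [3.141, 0.0, -1.413]
contact_force: [-0.5, 1.0, -1.6]
opening: 0.0227
```

```bash
python3 plan.py adv 26.6,44.3,0,0 .4677,.0464,.2,279 .5722,.2225,.2,279 .5722,.2225,.1195,279
```

```text
t 23.85 p [0.468  0.0469 0.1284] rpy [179.99   0.   -80.99] F [-0.5  1.  -1.6] open 0.0227
cmd [0.4676, 0.0464, 0.128, 279.0] err mm [0.37 0.51 0.39]
.4677,.0464,.2,279 -> [0.0, -0.0, -72.0] wz 0.0
.5722,.2225,.2,279 -> [-157.5, -130.8, -72.0] wz 0.0
.5722,.2225,.1195,279 -> [-157.5, -130.8, 8.5] wz 0.0
```

Request:
send_rows --xyz '[[0,0,0.6],[0,0,0.6],[0,0,0.6],[0,0,-25],[0,0,-60],[-25,-21,-72],[-60,-50,-72],[-95,-79,-72],[-130,-108,-72],[-150,-125,-72],[-157.5,-130.8,-65],[-157.5,-130.8,-45],[-157.5,-130.8,-15],[-157.5,-130.8,4],[-157.5,-130.8,8.5],[-157.5,-130.8,8.5],[-157.5,-130.8,8.5],[-157.5,-130.8,8.5],[-157.5,-130.8,8.5],[-157.5,-130.8,6]]' --angular '[[0,0,0],[0,0,0],[0,0,0],[0,0,0],[0,0,0],[0,0,0],[0,0,0],[0,0,0],[0,0,0],[0,0,0],[0,0,0],[0,0,0],[0,0,0],[0,0,0],[0,0,0],[0,0,0],[0,0,0],[0,0,0],[0,0,0],[0,0,0]]' --fingers '[1,0,0,0,0,0,0,0,0,0,0,0,0,0,0,1,1,1,1,1]'

```text
time: 26.35
tcp_pos: [0.5725, 0.223, 0.1225]
ee_rot: [3.141, -0.0, -1.413]
contact_force: [0.7, -0.3, -0.9]
opening: 0.0224
```

```bash
python3 plan.py adv -157.5,-130.8,6,0 .5722,.2225,.265,279 .5543,.0623,.265,279 .5543,.0623,.14,279 .5543,.0623,.128,279
python3 - <<'E'
from h import *
from cell import grab_frame
f=grab_frame("scene")
cv2.imwrite("pics/scene9z.png",cv2.resize(f["img"][80:230,200:370,::-1],None,fx=4.7,fy=4,interpolation=cv2.INTER_CUBIC))
for c in caps(f): 
  if c[3]>.3 and c[4]<.1: print(np.round(c[3:6],4).tolist(),"corr",np.round([c[3]-.0015,c[4]+.0047],4))
E
```

```text
t 26.35 p [0.5725 0.223  0.1225] rpy [179.99  -0.   -80.98] F [ 0.7 -0.3 -0.9] open 0.0224
cmd [0.5722, 0.2225, 0.122, 279.0] err mm [0.29 0.56 0.54]
.5722,.2225,.265,279 -> [-0.0, -0.0, -143.0] wz 0.0
.5543,.0623,.265,279 -> [155.4, 42.7, -143.0] wz 0.0
.5543,.0623,.14,279 -> [155.4, 42.7, -18.0] wz 0.0
.5543,.0623,.128,279 -> [155.4, 42.7, -6.0] wz 0.0
[0.3598, 0.018, 0.1157] corr [0.3583 0.0227]
[0.5087, 0.0753, 0.1214] corr [0.5072 0.08  ]
[0.4691, 0.0422, 0.1214] corr [0.4676 0.0469]
[0.479, -0.0098, 0.1215] corr [ 0.4775 -0.0051]
[0.5632, 0.0068, 0.1217] corr [0.5617 0.0115]
[0.526, -0.0255, 0.1219] corr [ 0.5245 -0.0208]
```

View pics/scene9z.png

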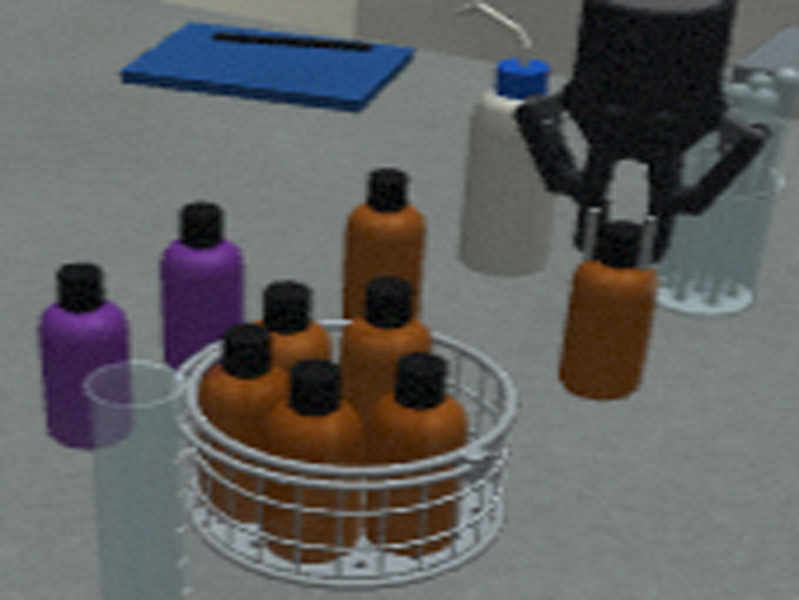

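Request:
send_rows --xyz '[[0,0,-25],[0,0,-65],[0,0,-105],[12,3,-138],[45,12,-143],[80,22,-143],[115,32,-143],[140,39,-143],[152,42.5,-140],[155.8,43.4,-125],[155.8,43.4,-105],[155.8,43.4,-85],[155.8,43.4,-65],[155.8,43.4,-50],[155.8,43.4,-35],[155.8,43.4,-22],[155.8,43.4,-14],[155.8,43.4,-9],[155.8,43.4,-7],[155.8,43.4,-7]]' --angular '[[0,0,0],[0,0,0],[0,0,0],[0,0,0],[0,0,0],[0,0,0],[0,0,0],[0,0,0],[0,0,0],[0,0,0],[0,0,0],[0,0,0],[0,0,0],[0,0,0],[0,0,0],[0,0,0],[0,0,0],[0,0,0],[0,0,0],[0,0,0]]' --fingers '[1,1,1,1,1,1,1,1,1,1,1,1,1,1,1,1,1,1,1,1]'

```text
time: 28.9
tcp_pos: [0.554, 0.0623, 0.1295]
ee_rot: [3.141, 0.0, -1.414]
contact_force: [-2.3, -0.9, -2.1]
opening: 0.0227
```

```bash
python3 plan.py adv 155.8,43.4,-7,0
python3 - <<'E'
from h import *
from cell import grab_frame
f=grab_frame("scene")
cv2.imwrite("pics/scene10z.png",cv2.resize(f["img"][110:230,220:340,::-1],None,fx=5,fy=5,interpolation=cv2.INTER_CUBIC))
for c in caps(f): 
  if c[3]>.3 and c[4]<.1: print(np.round(c[3:6],4).tolist(),"corr",np.round([c[3]-.0015,c[4]+.0047],4))
E
```

```text
t 28.9 p [0.554  0.0623 0.1295] rpy [179.99   0.   -80.99] F [-2.3 -0.9 -2.1] open 0.0227
cmd [0.5537, 0.0618, 0.129, 279.0] err mm [0.34 0.52 0.5 ]
[0.359, 0.0183, 0.1161] corr [0.3575 0.023 ]
[0.4688, 0.0419, 0.1215] corr [0.4673 0.0466]
[0.5456, 0.0436, 0.1218] corr [0.5441 0.0483]
[0.5765, 0.0593, 0.1243] corr [0.575 0.064]
[0.479, -0.0098, 0.1217] corr [ 0.4775 -0.0051]
[0.526, -0.0253, 0.1225] corr [ 0.5245 -0.0206]
```

View pics/scene10z.png

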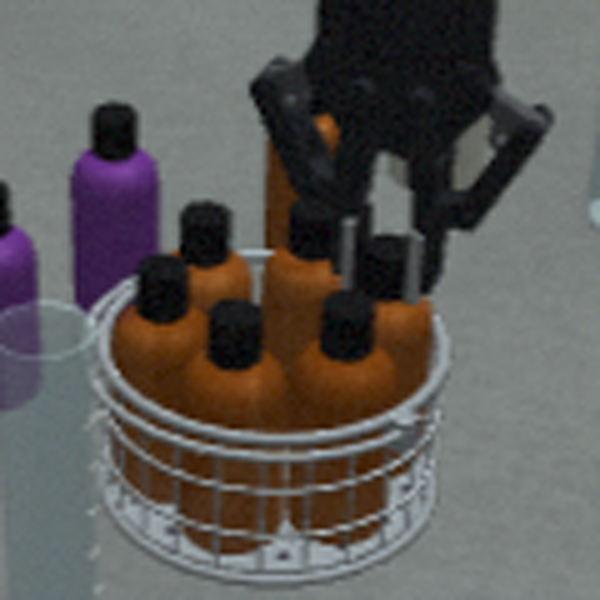

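```bash
python3 plan.py adv 0,0,0,0 .5537,.0618,.1275,279 .5537,.0618,.2,279 .4253,.2292,.2,279 .4253,.2292,.1195,279
```

```text
t 28.95 p [0.5541 0.0623 0.1296] rpy [180.     0.   -80.99] F [-1.9 -2.3 -2.9] open 0.0224
cmd [0.5537, 0.0618, 0.129, 279.0] err mm [0.35 0.53 0.56]
.5537,.0618,.1275,279 -> [-0.0, 0.0, 1.5] wz 0.0
.5537,.0618,.2,279 -> [-0.0, 0.0, -71.0] wz 0.0
.4253,.2292,.2,279 -> [-185.4, 100.6, -71.0] wz 0.0
.4253,.2292,.1195,279 -> [-185.4, 100.6, 9.5] wz 0.0
```

Request:
send_rows --xyz '[[0,0,1.3],[0,0,1.6],[0,0,1.6],[0,0,1.6],[0,0,-20],[0,0,-55],[-15,8,-71],[-50,27,-71],[-90,49,-71],[-130,71,-71],[-163,89,-71],[-180,98,-71],[-185,100.6,-60],[-185,100.6,-40],[-185,100.6,-12],[-185,100.6,5],[-185,100.6,9.5],[-185,100.6,9.5]]' --angular '[[0,0,0],[0,0,0],[0,0,0],[0,0,0],[0,0,0],[0,0,0],[0,0,0],[0,0,0],[0,0,0],[0,0,0],[0,0,0],[0,0,0],[0,0,0],[0,0,0],[0,0,0],[0,0,0],[0,0,0],[0,0,0]]' --fingers '[1,1,0.2,0.2,0.2,0.2,0.2,0,0,0,0,0,0,0,0,0,0,0]'

```text
time: 31.2
tcp_pos: [0.4257, 0.2291, 0.1198]
ee_rot: [3.141, -0.0, -1.414]
contact_force: [-0.3, 0.6, -0.1]
opening: 0.0429
```

```bash
python3 plan.py adv -185,100.6,9.5,0 
python3 - <<'E'
from h import *
from cell import grab_frame
f=grab_frame("scene")
cv2.imwrite("pics/scene11z.png",cv2.resize(f["img"][80:230,200:350,::-1],None,fx=4,fy=4,interpolation=cv2.INTER_CUBIC))
for c in caps(f): 
  if c[3]>.3 and c[4]<.1: print(np.round(c[3:6],4).tolist(),"corr",np.round([c[3]-.0015,c[4]+.0047],4))
f=grab_frame("top")
cv2.imwrite("pics/top11.png",cv2.resize(f["img"][100:260,150:350,::-1],None,fx=4,fy=3.75,interpolation=cv2.INTER_CUBIC))
for c in caps(f): 
  if c[3]>.3 and c[4]<.1: print(np.round(c[3:6],4).tolist())
E
```

```text
t 31.2 p [0.4257 0.2291 0.1198] rpy [179.98  -0.   -81.  ] F [-0.3  0.6 -0.1] open 0.0429
cmd [0.4254, 0.2288, 0.1195, 279.0] err mm [0.34 0.35 0.31]
[0.3596, 0.0179, 0.1157] corr [0.3581 0.0226]
[0.5089, 0.0754, 0.1225] corr [0.5074 0.0801]
[0.4688, 0.042, 0.1212] corr [0.4673 0.0467]
[0.5544, 0.0583, 0.1207] corr [0.5529 0.063 ]
[0.479, -0.0098, 0.121] corr [ 0.4775 -0.0051]
[0.5637, 0.0066, 0.1212] corr [0.5622 0.0113]
[0.5258, -0.0254, 0.1224] corr [ 0.5243 -0.0207]
[0.5615, 0.0116, 0.1262]
[0.5526, 0.0629, 0.1257]
[0.5241, -0.0213, 0.1257]
[0.5065, 0.0791, 0.1255]
[0.4775, -0.0053, 0.1258]
[0.4673, 0.0469, 0.126]
[0.3573, 0.0217, 0.1183]
```

View pics/scene11z.png

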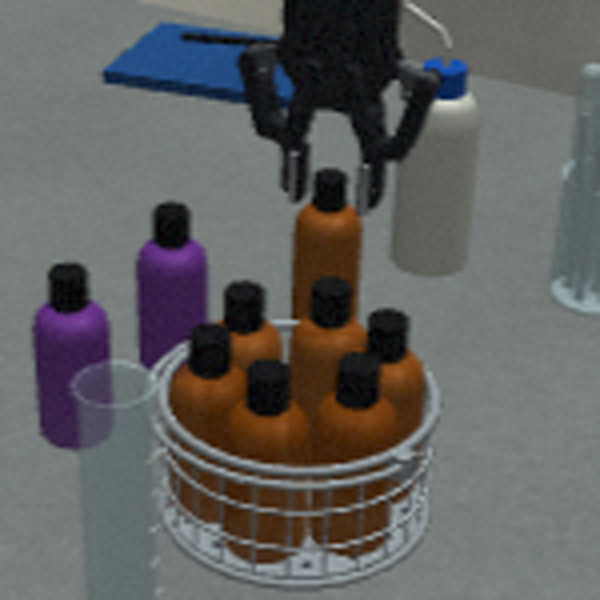

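View pics/top11.png

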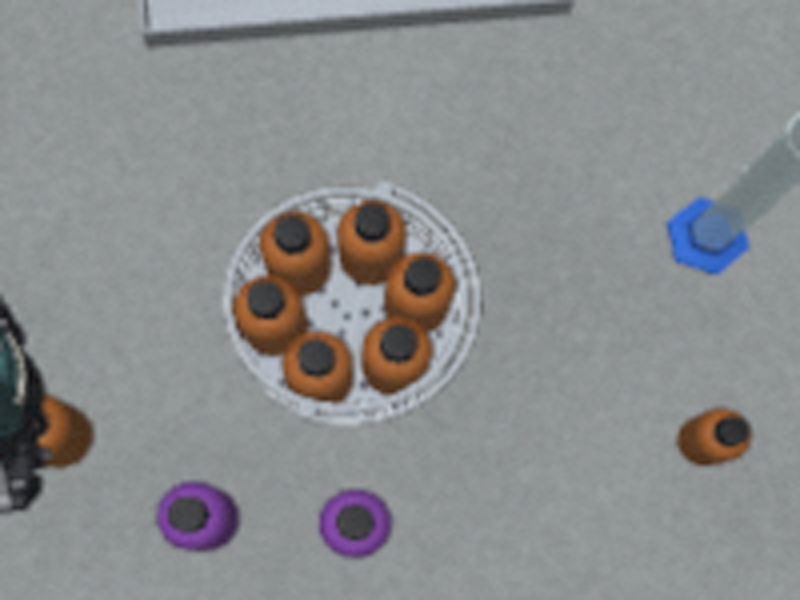

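```bash
python3 - <<'E'
import numpy as np
P=np.array([[.5615,.0116],[.5526,.0629],[.5241,-.0213],[.5065,.0791],[.4775,-.0053],[.4673,.0469]])
g=np.mgrid[.505:.525:.0002,.02:.04:.0002].reshape(2,-1).T
d=np.hypot(*(g[:,None]-P).transpose(2,0,1));i=d.min(1).argmax()
print(P.mean(0),g[i],d[i])
E
python3 plan.py adv 0,0,0,0 .4253,.2292,.265,279 .5145,.0290,.265,279 .5145,.029,.128,279
```

```text
[0.51491667 0.02898333] [0.5144 0.0292] [0.05028091 0.05094046 0.05142315 0.05052148 0.05051594 0.050316  ]
t 31.3 p [0.4261 0.2293 0.1204] rpy [-1.7996e+02  1.0000e-02 -8.0990e+01] F [-0.2 -0.1  0.6] open 0.0425
cmd [0.4254, 0.2288, 0.1195, 279.0] err mm [0.67 0.51 0.92]
.4253,.2292,.265,279 -> [-0.4, 0.0, -145.5] wz 0.0
.5145,.0290,.265,279 -> [211.2, -56.7, -145.5] wz 0.0
.5145,.029,.128,279 -> [211.2, -56.7, -8.5] wz 0.0
```

Request:
send_rows --xyz '[[0,0,0],[0,0,0],[0,0,0],[0,0,0],[0,0,-3],[0,0,-30],[0,0,-70],[0,0,-110],[10,-3,-140],[45,-12,-146],[85,-23,-146],[125,-33,-146],[165,-44,-146],[193,-51,-146],[207,-55,-146],[211.5,-56.2,-140],[211.5,-56.2,-120],[211.5,-56.2,-107],[211.5,-56.2,-107]]' --angular '[[0,0,0],[0,0,0],[0,0,0],[0,0,0],[0,0,0],[0,0,0],[0,0,0],[0,0,0],[0,0,0],[0,0,0],[0,0,0],[0,0,0],[0,0,0],[0,0,0],[0,0,0],[0,0,0],[0,0,0],[0,0,0],[0,0,0]]' --fingers '[1,1,1,1,1,1,1,1,1,1,1,1,1,1,1,1,1,1,1]'

```text
time: 33.67
tcp_pos: [0.5137, 0.0298, 0.2262]
ee_rot: [3.14, 0.0, -1.413]
contact_force: [-0.2, 1.0, -0.1]
opening: 0.0224
```

```bash
python3 plan.py adv 211.5,-56.2,-107,0 .5142,.0287,.128,279
python3 - <<'E'
from h import *
from cell import grab_frame
f=grab_frame("scene")
cv2.imwrite("pics/scene12z.png",cv2.resize(f["img"][80:230,200:350,::-1],None,fx=4,fy=4,interpolation=cv2.INTER_CUBIC))
E
```

```text
t 33.67 p [0.5137 0.0298 0.2262] rpy [ 1.7991e+02  3.0000e-02 -8.0940e+01] F [-0.2  1.  -0.1] open 0.0224
cmd [0.514, 0.0287, 0.2265, 279.0] err mm [-0.25  1.15 -0.27]
.5142,.0287,.128,279 -> [-0.0, -0.2, 98.5] wz 0.0
```

View pics/scene12z.png

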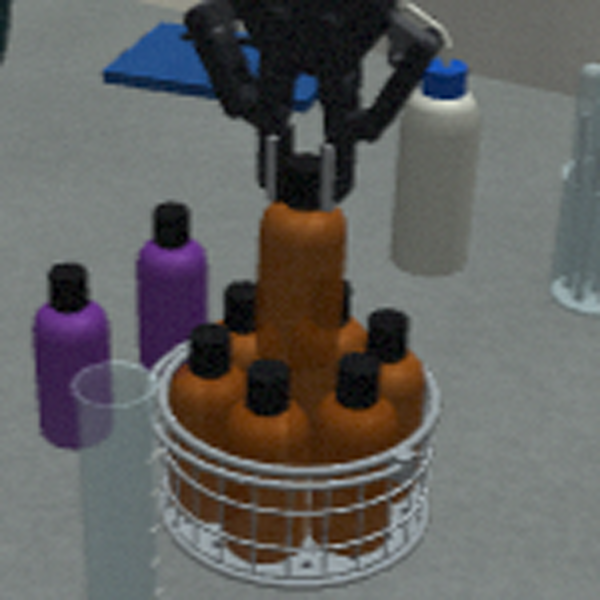

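Request:
send_rows --xyz '[[0,0,8],[0,0,18],[0,0,28],[0,0,36],[0,0,40]]' --angular '[[0,0,0],[0,0,0],[0,0,0],[0,0,0],[0,0,0]]' --fingers '[1,1,1,1,1]'

```text
time: 34.35
tcp_pos: [0.5142, 0.0292, 0.1864]
ee_rot: [3.141, 0.0, -1.414]
contact_force: [-0.2, -0.4, -1.5]
opening: 0.0226
```

Request:
send_rows --xyz '[[0,0,12],[0,0,26],[0,0,38],[0,0,48],[0,0,54],[0,0,57],[0,0,57.5]]' --angular '[[0,0,0],[0,0,0],[0,0,0],[0,0,0],[0,0,0],[0,0,0],[0,0,0]]' --fingers '[1,1,1,1,1,1,1]'

```text
time: 35.22
tcp_pos: [0.5145, 0.0292, 0.1295]
ee_rot: [-3.141, -0.0, -1.413]
contact_force: [-0.3, 0.9, -1.6]
opening: 0.0231
```

Request:
send_rows --xyz '[[0,0,0.8],[0,0,1.4],[0,0,1.4],[0,0,1.4],[0,0,1.4],[0,0,-15],[0,0,-50],[0,0,-85],[-10,0,-110],[-50,5,-125],[-100,10,-130],[-150,15,-130],[-195,20,-130],[-220,25,-130],[-230,25,-130],[-230,25,-130]]' --angular '[[0,0,0],[0,0,0],[0,0,0],[0,0,0],[0,0,0],[0,0,0],[0,0,0],[0,0,0],[0,0,0],[0,0,0],[0,0,0],[0,0,0],[0,0,0],[0,0,0],[0,0,0],[0,0,0]]' --fingers '[1,1,1,0.2,0.2,0.2,0.2,0.2,0.2,0.2,0.2,0.2,0.2,0.2,0.2,0.2]'

```text
time: 37.22
tcp_pos: [0.4538, 0.2524, 0.2594]
ee_rot: [3.142, -0.0, -1.413]
contact_force: [-0.9, -0.8, 0.5]
opening: 0.0341
```

```bash
python3 - <<'E'
from h import *
from cell import grab_frame
f=grab_frame("scene")
cv2.imwrite("pics/scene13.png",cv2.resize(f["img"][:,:,::-1],(800,600)))
f=grab_frame("top")
cv2.imwrite("pics/top13.png",cv2.resize(f["img"][:,:,::-1],(800,600)))
for c in caps(f): 
  if c[3]>.3 and c[4]<.3: print(np.round(c[3:6],4).tolist())
E
```

```text
[0.5614, 0.0118, 0.1258]
[0.5527, 0.063, 0.1256]
[0.5239, -0.0213, 0.1258]
[0.513, 0.0298, 0.1258]
[0.5069, 0.0793, 0.1261]
[0.4774, -0.0053, 0.1257]
[0.4673, 0.0469, 0.1258]
[0.3631, 0.1257, 0.118]
[0.357, 0.0223, 0.1183]
```

View pics/scene13.png

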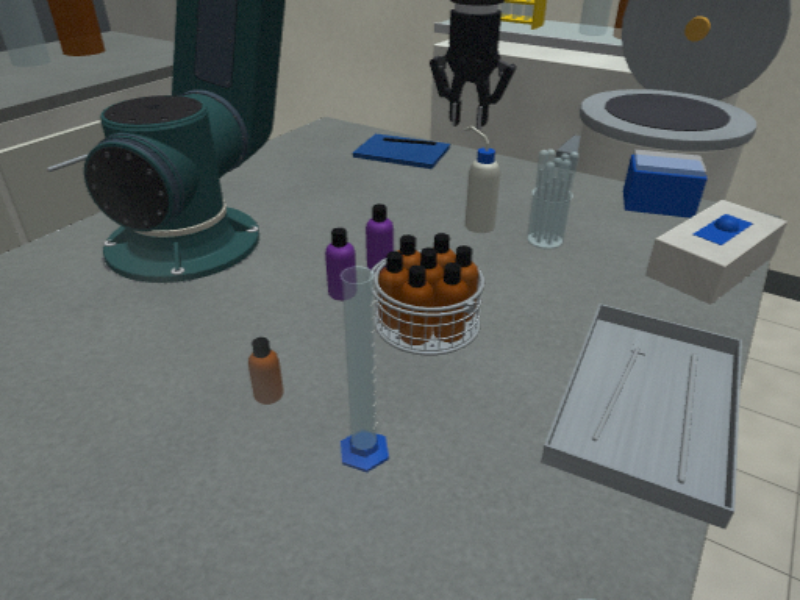

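View pics/top13.png

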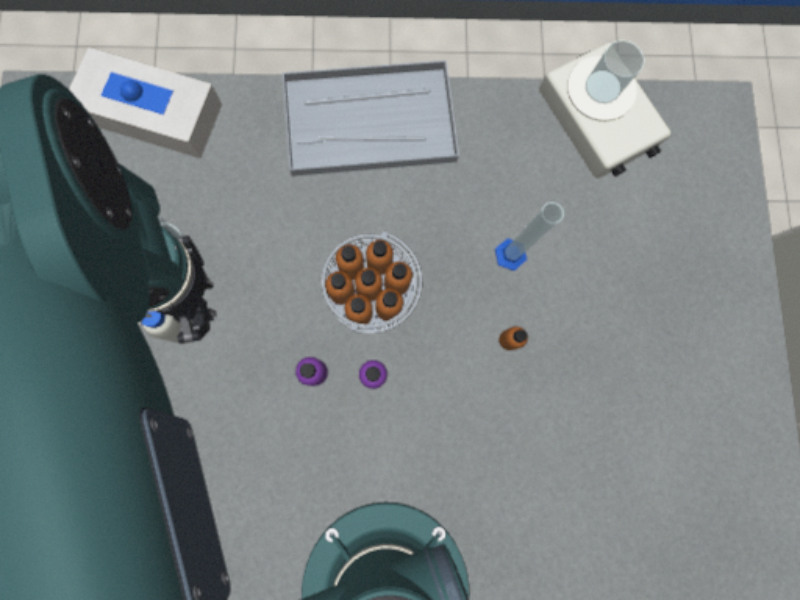

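```bash
python3 -c "
from cell import r
print(r.get_obs()['dq'].round(3)); print(r.job_done())"
```

```text
[-0.006 -0.003 -0.001  0.001  0.001  0.002]
the job is handed in; nothing more can be done
None
```

All seven amber bottles now stand upright in the basket, six round one in the middle, and I handed the job in at about 37 s of the 72 s.

I spread the four bottles already in the basket into ring positions, then loaded the three from the bench, the last one into the middle.

**Final checks, top camera:** all seven caps measured 0.1256–0.1261 m high, against 0.126 m for a bottle standing on the basket floor. Bottle centres are about 50 mm apart. In the last pictures the small bottle, cylinder, wash bottle and beaker of tubes look to be where they started. The gripper is clear of everything.

**What went wrong on the way:**
- My first estimate of the basket's centre was about 2–3 mm off because the bail skewed the rim fit.
- As a result, one bottle pressed lightly on the wall (about 10 N) while going in. I backed it off before setting it down.
- I then moved two ring bottles outward by about 3 mm to match the corrected centre.
- The scene camera read about 5 mm different from the top camera in y, which I corrected for.

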